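# Load and close the electrode disinfecting drum

## Robot

A 6-joint arm with a two-finger parallel gripper is mounted at the origin on a cart in front of the work surface, level with it; the furniture and walls round the work are solid. World frame = base frame: x ahead of the robot, y to its left, z up, the work surface at z = 0. Lengths are in m, angles in rad, forces in N, time in s.
With the tool pointing down it reaches from about 0.275 to 0.775 m from the base axis. Payload 14.6 kg.
Tool frame: the origin (TCP) lies at the very end of the fingers, on their centre line; the grasp point (between the pads) lies 19 mm behind it (ctrl.pinch_z is the distance from the TCP to the grasp point, in m); z points along the fingers, y is the line along which they close (so a half turn about z gives the same grasp; the last joint's range is limited). The gripper opens to 85 mm and grips with 20 to 120 N. Pads are 22 mm wide; open, the fingers measure 114 mm over their backs; the gripper's body (76 mm by 85 mm) begins 54 mm behind the grasp point. The pads swing forward as they close: fully open they stand 13 mm farther back than shut.
Start: joints at [1.174, 0.263, -0.048, 1.259, 0, 1.415], TCP at [0.126, 0.51, 0.231] pointing down, gripper open.
Joint ranges: [-2.65, 2.65], [-0.89, 1.7], [-1.18, 1.37], [-2.13, 2.11], [-1.35, 1.29], [-3.14, 3.14]. Speed limits (rad/s): [1.89, 1.89, 2.57, 2.79, 3.14, 3.14].

## Interface

Orientations are given as a rotation vector (axis times angle).
In Python, from plant import ctrl gives the robot as it stands.
- The arm moves only by the tool move_arm, never from a script. Its argument "commands" is a list of rows, each an object of numbers: "hand": the finger opening in mm, from 0 to 85.4; "x", "y", "z": the shift along the tool's x, y, z in units of 25 mm (1.0 is 25 mm); "ax", "ay", "az": the turn, a rotation vector about the tool's x, y, z in units of 10 degrees (1.0 is 10 degrees). A call has 1 to 10 rows; each row is the pose to reach, as a shift and turn from the pose commanded when the call began, along the tool's axes at that moment; what a row does not reach only later rows make up. A row lasts 1/8 s, in which the tool goes at most 62.5 mm and 10.7 degrees, less where a joint would pass 70% of its speed; a pose out of reach is approached as far as the arm can. A call with a gripper value outside its range is refused whole. The fingers move at their own pace and stop on an object; "squeeze" is the grip in N (left out, the last holds). Time passes only in rows, so rows that repeat a pose let the fingers close. It gives the time, the measured TCP pose, the force, the opening and the grip force at its end, in the units of the state.
- ctrl.read_state(): the state, without advancing time (a new reading comes with each control period).
- ctrl.snapshot(name): name is "side" or "top"; returns a dict with "img" (400x640x3 uint8, red, green, blue), "range_z" (400x640 float32, m along the optical axis (not along the pixel's ray), 0 where there is no reading), "intrinsics" (3x3 intrinsics, pixels), "k1" (the pictures are not rectified: a ray, as slopes to the right and down, at radius r is drawn at 1 + k1 r^2 times it, then the intrinsics apply), "rvec" (rotation vector, rad) and "tvec" (3), from world to camera coordinates, as OpenCV has them. Camera axes: x right, y down, z forward; pixel columns grow to the right and rows downward; lengths in m; the calibration is good to about 2 mm. A picture is of the moment at which its call begins.
- ctrl.close_job(): hands the job in; it is judged then, once.
The state is a dict: "clock": time; "joint_positions": joint angles; "joint_velocities": joint speeds; "joint_efforts": joint torques, N m; "tcp_pos": TCP position; "ee_rot": TCP orientation; "wrist_force": force on the tool from outside, world axes, zero at the start; "wrist_torque": the same for the moment, N m; "width": opening from 0.0 (shut) to 1.0 (fully open); "grasp_force": force on a finger pad.
Only numpy, scipy, OpenCV 4.12 (cv2) and the standard library are available. Lean on these libraries where they do the work, as an engineer would, in place of code of your own. Each camera call takes 0.05 s, during which the arm holds its last target. There are 200 camera calls.

## Task

Lay every rod electrode that is on the table in the open drum. Then set the perforated plate level on the ledge inside the drum, over the electrodes, and last put the lid on and turn it until its hidden lugs drop into the notches of the drum's rim and the lid sits fully home. Leave the small carton and the cream jar where they are.

Things in the scene. Friction and masses are not known exactly. Their poses are not given: they have to be found in the camera images.
- drum_mouth (a point): Fixed round steel drum, open above, 181 mm across, 80 mm tall; this point: centre of its mouth, level with the rim's top (80 mm above the table), z up. The rim is 11 mm wide, with three notches 120 degrees apart, 16 mm wide and 10 mm deep, at radius 82.5 mm. Where they stand round the rim varies from start to start and does not follow this point's orientation; the rim does not turn.
- drum_ledge (a point): Inside the same drum: centre of the ring-shaped ledge, 34 mm below the rim's top. The ledge is 10 mm wide; above it the bore is 154 mm across, below it the well is 134 mm across, with its floor 41 mm below the ledge. Two layers of rods fit under the ledge.
- plate_knob (a point): Round perforated steel plate, loose, 148 mm across, 4 mm thick, lying flat, 0.15 kg; at its centre an upright round black knob 22 mm thick, from 4 to 26 mm above the plate's underside (its top 5 mm are a cap 26 mm across). This point: in the knob, 14 mm above the plate's underside, z up; on the ledge it is 14 mm above drum_ledge.
- lid_grip (a point): Round lid, loose, 178 mm across, about 0.3 to 0.4 kg, standing right way up on its skirt. On top a straight black bar grip, 70 mm long (x of this point), 16 mm thick (y), 30 mm tall. This point: centre of the bar, 39 mm above the skirt's lower edge, 21 mm above the underside of the disc, z up. Riding on its lugs it is 29 mm above drum_mouth; dropped home, 21 mm.
- lid_under (a point): Centre of the underside of the lid's disc. Below it the skirt, 148 mm across, 18 mm deep, centres the lid in the bore (3 mm play all round). Three round-nosed lugs, 10 mm thick, 8 mm tall, 120 degrees apart at radius 82.5 mm, ride on the rim until a turn of at most 120 degrees, either way, brings them over the notches; the lid then falls 8 mm by its own weight and turns no more.
- rod_1_c (a point): Chromed rod electrode, loose, lying, 117 mm long (along y), 20 mm wide and tall, about 0.11 kg; this point is its centre. There are three or four such rods; an absent one reads None.
- rod_2_c (a point): Chromed rod electrode, loose, lying, 117 mm long (along y), 20 mm wide and tall, about 0.11 kg; this point is its centre. There are three or four such rods; an absent one reads None.
- rod_3_c (a point): Chromed rod electrode, loose, lying, 117 mm long (along y), 20 mm wide and tall, about 0.11 kg; this point is its centre. There are three or four such rods; an absent one reads None.
- rod_4_c (a point): Chromed rod electrode, loose, lying, 117 mm long (along y), 20 mm wide and tall, about 0.11 kg; this point is its centre. There are three or four such rods; an absent one reads None.
- carton_c (a point): Bystander: small folded carton, 32 (x) x 78 (y) x 20 mm, lying on the table; this point is its centre.
- jar_c (a point): Bystander: small closed cream jar, 53 mm across and 50 mm tall; this point is its centre.

How it is judged:
By the outcome, as a careful person would: the job done as asked, in the order asked, and still so for the second after the job is handed in, with the robot touching nothing.
Of rod_1, rod_2, rod_3, rod_4 only 3 to 4 are there at a start; the rules pass over those that are not, and their reading is None.
At some moment in a run one of rod_1, rod_2, rod_3, rod_4, plate, lid may be knocked a few centimetres aside while the robot is not near it.
It also fails if it takes over 208 s, if anything falls off the work surface, if the arm or the gripper's body presses on something with over 40 N, if the wrist force passes 120 N, or if a joint passes its speed limit or range.

## Working session

There is one attempt and no reset: what is moved stays moved. The work goes in short steps, Python scripts to look and compute and a tool call to move; the robot and the scene stay as the last step left them, time stands still between calls to the robot, and variables do not carry over. Pictures are saved under pics/ and viewed, at most 14 in all, crops included, and the job is handed in when it is done.

Besides the shell and the picture viewer there is one more tool, called after "Call:" in YAML: its name, and indented under it one key for each argument. move_arm: Moves the arm, as the interface text tells. Its arguments: {"type":"object","properties":{"commands":{"type":"array","items":{"type":"object","properties":{"hand":{"type":"number"},"x":{"type":"number"},"y":{"type":"number"},"z":{"type":"number"},"ax":{"type":"number"},"ay":{"type":"number"},"az":{"type":"number"}}}},"squeeze":{"type":"number"}},"required":["commands"]}

```bash
ls; mkdir -p pics; cat > h.py <<'E'
import numpy as np, cv2
from scipy.spatial.transform import Rotation as R
from plant import ctrl
def snap(n):
    s=ctrl.snapshot(n); s['R']=cv2.Rodrigues(np.array(s['rvec'],float))[0]; s['t']=np.array(s['tvec'],float).ravel(); s['K']=np.array(s['intrinsics'],float); return s
def ray(s,uv):
    uv=np.atleast_2d(np.array(uv,float)); K=s['K']
    d=np.c_[(uv[:,0]-K[0,2])/K[0,0],(uv[:,1]-K[1,2])/K[1,1]]; x=d.copy()
    for _ in range(20): x=d/(1+s['k1']*(x**2).sum(1,keepdims=True))
    return np.c_[x,np.ones(len(x))]
def plane(s,uv,z):
    d=ray(s,uv)@s['R']; c=-s['R'].T@s['t']
    return c+d*((z-c[2])/d[:,2])[:,None]
def cloud(s):
    v,u=np.mgrid[0:400,0:640]; r=ray(s,np.c_[u.ravel(),v.ravel()])
    P=(r*s['range_z'].reshape(-1,1)-s['t'])@s['R']; P[s['range_z'].ravel()==0]=np.nan
    return P.reshape(400,640,3)
def proj(s,P):
    q=np.atleast_2d(P)@s['R'].T+s['t']; x=q[:,:2]/q[:,2:]; x=x*(1+s['k1']*(x**2).sum(1,keepdims=True))
    return x*[s['K'][0,0],s['K'][1,1]]+s['K'][:2,2]
def save(s,n): cv2.imwrite(f'pics/{n}.png',s['img'][:,:,::-1])
E
python3 - <<'E'
from h import *
for n in('top','side'):
    s=snap(n); save(s,n+'0'); print(n,-s['R'].T@s['t'],s['K'][0,0],s['k1'],(s['range_z']==0).mean()); print(s['R'].round(2))
st=ctrl.read_state(); print(st, ctrl.pinch_z)
E
```

```text
pics
top [ 0.20189384 -0.12071064  1.28947942] 482.84711677493686 0.02666306124236726 0.00410546875
[[-0.07 -1.   -0.01]
 [-0.97  0.07 -0.22]
 [ 0.22 -0.01 -0.97]]
side [0.37350365 0.8103902  0.85826683] 433.25591033680763 0.005402304273317498 0.00411328125
[[-1.   -0.08 -0.01]
 [-0.04  0.65 -0.76]
 [ 0.07 -0.76 -0.65]]
{'clock': 0.1, 'joint_positions': array([ 1.17370462e+00,  2.63486856e-01, -4.88349632e-02,  1.25941932e+00,
       -2.98329856e-05,  1.41548992e+00]), 'joint_velocities': array([-0.00077065, -0.00337093,  0.00192065,  0.00090074, -0.00071531,
       -0.00029964]), 'joint_efforts': array([ 3.39554543e-03, -6.38578105e+01,  3.85064113e+01,  9.95874783e-03,
       -1.45808458e-04, -5.77056824e-06]), 'tcp_pos': array([0.12562776, 0.50950284, 0.23088123]), 'ee_rot': array([-3.78843347e-01, -3.11843576e+00,  1.44053453e-03]), 'wrist_force': array([ 0.95471283, -0.09196046, -0.2763384 ]), 'wrist_torque': array([-0.02034993,  0.00540265, -0.0088    ]), 'grasp_force': 0.0, 'width': 1.0029329759831225} 0.0187
```

View pics/top0.png

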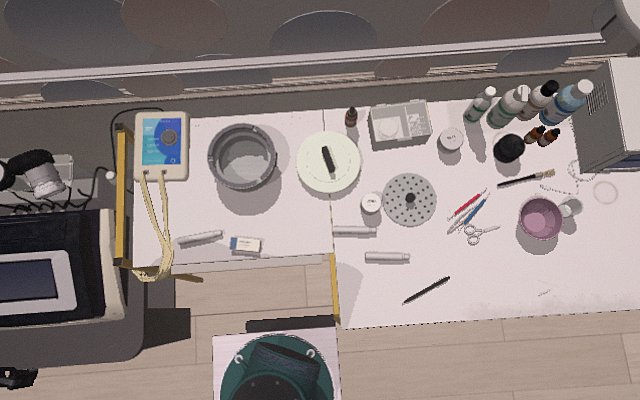

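View pics/side0.png

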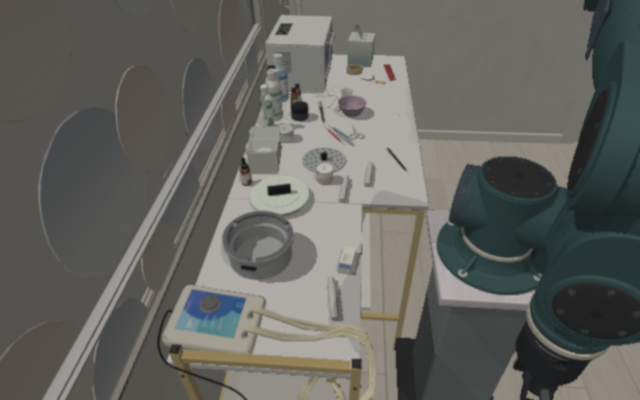

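Top view: drum at (243,155), lid (328,162), plate (409,199), jar (371,203), and three rods at (200,237), (355,231) and (387,257). The carton is at (245,245). Next I'll measure by height segmentation.

```bash
cat > meas.py <<'E'
from h import *
def comps(s,zmin=0.008,box=(0.25,0.80,-0.5,0.5)):
    P=cloud(s); m=((P[...,2]>zmin)&(P[...,2]<0.2)&(P[...,0]>box[0])&(P[...,0]<box[1])&(P[...,1]>box[2])&(P[...,1]<box[3])).astype(np.uint8)
    n,l,st,c=cv2.connectedComponentsWithStats(m,connectivity=4)
    out=[]
    for i in range(1,n):
        if st[i,4]<40: continue
        q=P[l==i]; rect=cv2.minAreaRect(q[:,:2].astype(np.float32)*1000)
        out.append((c[i].round(0),st[i,4],np.nanpercentile(q[:,2],[50,95]).round(3),[np.round(x,1) for x in rect]))
    return out
E
python3 - <<'E'
from meas import *
s=snap('top')
for o in comps(s): print(*o)
P=cloud(s); print('table z', [P[v,u].round(4) for u,v in((300,230),(350,300),(220,120),(440,250))])
# rods: bright threshold later
im=s['img'][:,:,::-1]
a=cv2.resize(im[110:205,195:375],None,fx=4.4,fy=4.4,interpolation=cv2.INTER_CUBIC); cv2.imwrite('pics/c1.png',a)
E
```

```text
[219. 118.] 17366 [0.064 0.189] [array([558.2,  -1.6]), array([ 457.4, 1000.1]), np.float64(0.4)]
[399. 125.] 2697 [0.09  0.094] [array([ 664.2, -382.8]), array([112.3, 179.3]), np.float64(4.1)]
[351. 117.] 197 [0.06  0.098] [array([ 698.7, -243.5]), array([33.3, 25.7]), np.float64(66.9)]
[240. 154.] 2251 [0.069 0.083] [array([602.8,  55.6]), array([181.6, 179.4]), np.float64(54.9)]
[443. 141.] 210 [0.043 0.049] [array([ 619.3, -488.6]), array([61.3, 22. ]), np.float64(1.0)]
[328. 162.] 3157 [0.025 0.045] [array([ 586.2, -172.9]), array([175.6, 175.9]), np.float64(55.1)]
[371. 204.] 357 [0.049 0.053] [array([ 457.7, -275.7]), array([51.2, 51.6]), np.float64(65.0)]
[410. 197.] 78 [0.026 0.029] [array([ 469.4, -385.7]), array([25.7, 25.1]), np.float64(55.2)]
[354. 230.] 301 [0.018 0.024] [array([ 393.2, -228.5]), array([114.9,  18.6]), np.float64(84.8)]
[198. 237.] 323 [0.018 0.023] [array([405.8, 183.7]), array([ 20.8, 119.1]), np.float64(7.1)]
[245. 244.] 370 [0.02  0.024] [array([376.2,  63.4]), array([78.6, 32.3]), np.float64(80.3)]
[387. 256.] 324 [0.018 0.023] [array([ 317.6, -307.4]), array([116.3,  19. ]), np.float64(85.6)]
table z [array([ 4.064e-01, -8.330e-02, -4.000e-04]), array([ 0.2133, -0.2016, -0.0015]), array([ 0.7415,  0.1248, -0.0084]), array([ 0.3263, -0.4526, -0.0041])]
```

View pics/c1.png

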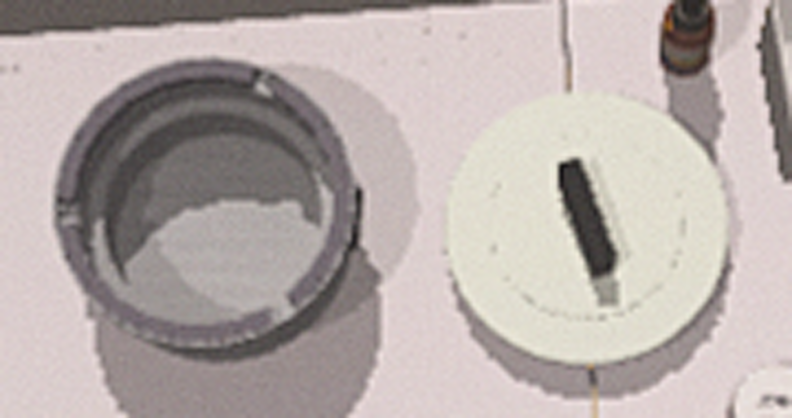

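Crop: the drum's rim notches are at (262,83), (68,212) and (282,312), and the lid bar lies at (588,218). Next I'll write a circle fit and a move planner.

```bash
cat >> meas.py <<'E'
def fitc(q):
    A=np.c_[2*q,np.ones(len(q))]; k=np.linalg.lstsq(A,(q**2).sum(1),rcond=None)[0]; return k[:2],np.sqrt(k[2]+k[:2]@k[:2])
def ring(q):  # robust outer circle from hull
    h=cv2.convexHull(q.astype(np.float32))[:,0]; c,r=fitc(h)
    for _ in range(5):
        d=abs(np.hypot(*(h-c).T)-r); c,r=fitc(h[d<max(.0025,np.median(d)*1.5)])
    return c,r
E
cat > plan.py <<'E'
from h import *
def state():
    st=ctrl.read_state(); T=R.from_rotvec(st['ee_rot']); M=T.as_matrix(); yaw=np.degrees(np.arctan2(M[1,0],M[0,0]))
    j=st['joint_positions']; C=np.degrees(j[5]-j[0])+yaw
    print('t',round(st['clock'],2),'tcp',st['tcp_pos'].round(4),'yaw(x axis)',yaw.round(1),'tilt',np.degrees(np.arccos(-M[2,2])).round(2),'j',j.round(2),'F',st['wrist_force'].round(1),'w',round(st['width']*85.4,1),'g',round(st['grasp_force'],1))
    return st,M,T,C
def plan(wps):
    """wps: (x,y,z,axis_deg) where axis = world direction of tool x mod 180 (None keep)"""
    st,M,T,C=state(); print('C',C)
    for x,y,z,a in wps:
        d=M.T@(np.array([x,y,z])-st['tcp_pos'])/.025
        if a is None: rv=np.zeros(3); j6=None
        else:
            best=None
            for k in(-2,-1,0,1,2):
                aa=a+180*k; j6=C-aa+np.degrees(np.arctan2(y,x))
                if best is None or abs(j6)<abs(best[1]): best=(aa,j6)
            aa,j6=best; ar=np.radians(aa)
            G=np.array([[np.cos(ar),np.sin(ar),0],[np.sin(ar),-np.cos(ar),0],[0,0,-1]])
            rv=(T.inv()*R.from_matrix(G)).as_rotvec(degrees=True)/10
        print((x,y,z,a),'xyz',d.round(2),'a',rv.round(2),'j6',j6 and round(j6),'mm',round(np.linalg.norm(d)*25))
E
python3 - <<'E'
from meas import *
from plan import *
s=snap('top'); P=cloud(s); s2=snap('side'); P2=cloud(s2)
def reg(P,c,r,z0,z1):
    m=(np.hypot(P[...,0]-c[0],P[...,1]-c[1])<r)&(P[...,2]>z0)&(P[...,2]<z1); return m,P[m][:,:2]
for Q,n,ss in((P,'top',s),(P2,'side',s2)):
    print(n,'drum',ring(reg(Q,(.603,.056),.11,.072,.09)[1]),'lid',ring(reg(Q,(.586,-.173),.1,.018,.035)[1]))
    m,q=reg(Q,(.586,-.173),.06,.036,.07); r=cv2.minAreaRect(q.astype(np.float32)*1000); print(' bar',r,len(q))
    m,q=reg(Q,(.469,-.386),.05,.015,.04); print(' knob',q.mean(0),len(q), cv2.minEnclosingCircle(q.astype(np.float32)))
    m,q=reg(Q,(.469,-.386),.1,.0,.012); hs=ss['img'][m].astype(int)
for o in comps(s2):
    print(*o)
# notches
uv=np.array([(262,83),(68,212),(282,312)])/4.4+[195,110]; c=ring(reg(P,(.603,.056),.11,.072,.09)[1])[0]
q=plane(s,uv,.08)[:,:2]-c; print('notch ang',np.degrees(np.arctan2(q[:,1],q[:,0])),np.hypot(*q.T))
plan([(.406,.184,.13,97)])
E
```

```text
top drum (array([0.60284752, 0.05629348]), np.float64(0.09087846084435915)) lid (array([ 0.58664669, -0.17255759]), np.float64(0.0883166491186218))
 bar ((586.7648315429688, -172.5081329345703), (71.6752700805664, 16.713499069213867), 15.515832901000977) 171
 knob [ 0.4694463  -0.38464849] 72 ((0.46937674283981323, -0.3846519887447357), 0.012907557189464569)
side drum (array([0.60459211, 0.0557575 ]), np.float64(0.09073611113611092)) lid (array([ 0.58845257, -0.17241069]), np.float64(0.08843123505943522))
 bar ((588.5589599609375, -170.14950561523438), (69.4309310913086, 22.58640480041504), 16.935161590576172) 197
 knob [ 0.47195456 -0.38134605] 43 ((0.4726395010948181, -0.3843532204627991), 0.013839649967849255)
[206. 299.] 20649 [0.06  0.187] [array([555.1,  -0.9]), array([457.7, 999.7]), np.float64(0.2)]
[263. 151.] 1889 [0.078 0.096] [array([ 667.8, -364.7]), array([283.9, 122.2]), np.float64(83.7)]
[324. 170.] 393 [0.036 0.054] [array([ 468.1, -338.1]), array([ 61.2, 183.8]), np.float64(11.1)]
[368. 173.] 146 [0.02  0.025] [array([ 320.5, -307.3]), array([121.2,  19.4]), np.float64(84.4)]
[344. 188.] 165 [0.02  0.024] [array([ 396.4, -226. ]), array([118.2,  19.7]), np.float64(85.5)]
[265. 225.] 4996 [0.038 0.083] [array([598.4, -56.6]), array([410.8, 181.8]), np.float64(86.6)]
[252. 249.] 42 [0.009 0.01 ] [array([628.2,  39.1]), array([17.3, 46.3]), np.float64(33.7)]
[346. 259.] 352 [0.022 0.025] [array([377.8,  64.2]), array([81.8, 32.7]), np.float64(79.5)]
[332. 299.] 344 [0.02  0.024] [array([407.2, 184.1]), array([ 19.5, 118.6]), np.float64(7.7)]
notch ang [ -29.04616536   91.90239176 -148.76657374] [0.08027135 0.07967851 0.08580381]
t 0.25 tcp [0.1257 0.5096 0.231 ] yaw(x axis) 166.1 tilt 0.03 j [ 1.17  0.26 -0.05  1.26 -0.    1.42] F [-0.6 -0.6 -0.4] w 85.7 g 0.0
C 179.99999925540786
(0.406, 0.184, 0.13, 97) xyz [-14.01  -9.96   4.05] a [ -0.    -0.   -11.09] j6 -73 mm 441
```

Call:
move_arm:
  commands:
    - {"hand":50,"x":-13.98,"y":-9.98,"z":2,"az":-11.1}
    - {"x":-13.98,"y":-9.98,"z":2,"az":-11.1}
    - {"x":-13.98,"y":-9.98,"z":2,"az":-11.1}
    - {"x":-13.98,"y":-9.98,"z":2,"az":-11.1}
    - {"x":-13.98,"y":-9.98,"z":2,"az":-11.1}
    - {"x":-13.98,"y":-9.98,"z":2,"az":-11.1}
    - {"x":-13.98,"y":-9.98,"z":2,"az":-11.1}
    - {"x":-13.98,"y":-9.98,"z":2,"az":-11.1}
    - {"x":-13.98,"y":-9.98,"z":2,"az":-11.1}
    - {"x":-13.98,"y":-9.98,"z":4,"az":-11.1}

```text
$.commands[0]: bad value
```

```bash
python3 - <<'E'
from plan import *
plan([(.4065,.184,.003,97.4),(.4065,.184,.13,97.4)])
E
```

```text
t 0.25 tcp [0.1257 0.5096 0.231 ] yaw(x axis) 166.1 tilt 0.03 j [ 1.17  0.26 -0.05  1.26 -0.    1.42] F [-0.6 -0.6 -0.4] w 85.7 g 0.0
C 179.99999925540786
(0.4065, 0.184, 0.003, 97.4) xyz [-14.02  -9.95   9.13] a [ -0.    -0.   -11.13] j6 -73 mm 487
(0.4065, 0.184, 0.13, 97.4) xyz [-14.02  -9.95   4.05] a [ -0.    -0.   -11.13] j6 -73 mm 442
```

Call:
move_arm:
  commands:
    - {"hand":50,"x":-7,"y":-4.98,"z":1,"ax":0,"ay":0,"az":-5}
    - {"hand":50,"x":-7,"y":-4.98,"z":1,"ax":0,"ay":0,"az":-5}
    - {"hand":50,"x":-7,"y":-4.98,"z":1,"ax":0,"ay":0,"az":-5}
    - {"hand":50,"x":-7,"y":-4.98,"z":1,"ax":0,"ay":0,"az":-5}
    - {"hand":50,"x":-7,"y":-4.98,"z":1,"ax":0,"ay":0,"az":-5}
    - {"hand":50,"x":-7,"y":-4.98,"z":1,"ax":0,"ay":0,"az":-5}

```text
clock: 1.0
tcp_pos: [0.2661, 0.3466, 0.2063]
ee_rot: [0.972, -2.987, -0.0]
wrist_force: [0.1, 0.1, -0.1]
width: 0.585
grasp_force: 0.0
```

```bash
python3 - <<'E'
from plan import *
plan([(.4065,.184,.003,97.4),(.4065,.184,.13,97.4)])
E
```

```text
t 1.0 tcp [0.2661 0.3466 0.2063] yaw(x axis) -143.9 tilt 0.0 j [ 0.73  0.12 -0.3   1.15  0.    0.1 ] F [ 0.1  0.1 -0.1] w 50.0 g 0.0
C -179.99999998282976
(0.4065, 0.184, 0.003, 97.4) xyz [-0.71 -8.56  8.13] a [ 0.    0.   -6.13] j6 -73 mm 296
(0.4065, 0.184, 0.13, 97.4) xyz [-0.71 -8.56  3.05] a [ 0.    0.   -6.13] j6 -73 mm 228
```

Call:
move_arm:
  commands:
    - {"hand":50,"x":-0.7,"y":-8.56,"z":3,"az":-6.13}
    - {"hand":50,"x":-0.7,"y":-8.56,"z":3,"az":-6.13}
    - {"hand":50,"x":-0.7,"y":-8.56,"z":3,"az":-6.13}
    - {"hand":50,"x":-0.7,"y":-8.56,"z":3,"az":-6.13}
    - {"hand":50,"x":-0.7,"y":-8.56,"z":3,"az":-6.13}
    - {"hand":50,"x":-0.7,"y":-8.56,"z":3,"az":-6.13}
    - {"hand":50,"x":-0.7,"y":-8.56,"z":5,"az":-6.13}
    - {"hand":50,"x":-0.7,"y":-8.56,"z":6,"az":-6.13}
    - {"hand":50,"x":-0.7,"y":-8.56,"z":7,"az":-6.13}

```text
$.commands[0]: bad value
```

```bash
python3 - <<'E'
from plan import *
plan([(.4065,.184,.003,97.4),(.4065,.184,.13,97.4)])
s=snap('top'); c=s['img'][180:280,140:260,::-1]; cv2.imwrite('pics/g1.png',cv2.resize(c,None,fx=4,fy=4))
E
```

```text
t 1.0 tcp [0.2661 0.3466 0.2063] yaw(x axis) -143.9 tilt 0.0 j [ 0.73  0.12 -0.3   1.15  0.    0.1 ] F [ 0.1  0.1 -0.1] w 50.0 g 0.0
C -179.99999998282976
(0.4065, 0.184, 0.003, 97.4) xyz [-0.71 -8.56  8.13] a [ 0.    0.   -6.13] j6 -73 mm 296
(0.4065, 0.184, 0.13, 97.4) xyz [-0.71 -8.56  3.05] a [ 0.    0.   -6.13] j6 -73 mm 228
```

View pics/g1.png

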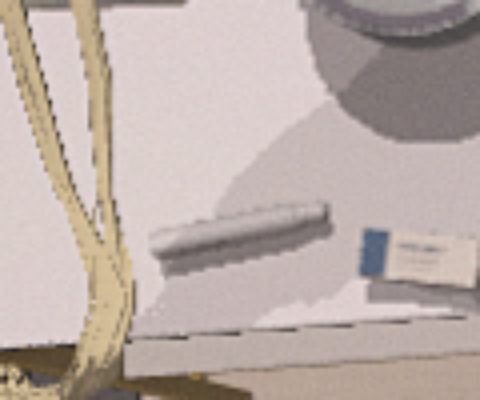

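All seven keys are required in each row. The picture shows rod A at (240,230) in the crop, clear of everything around it.

Call:
move_arm:
  commands:
    - {"hand":50,"x":-0.7,"y":-8.56,"z":3,"ax":0,"ay":0,"az":-6.13}
    - {"hand":50,"x":-0.7,"y":-8.56,"z":3,"ax":0,"ay":0,"az":-6.13}
    - {"hand":50,"x":-0.7,"y":-8.56,"z":3,"ax":0,"ay":0,"az":-6.13}
    - {"hand":50,"x":-0.7,"y":-8.56,"z":3,"ax":0,"ay":0,"az":-6.13}
    - {"hand":50,"x":-0.7,"y":-8.56,"z":3,"ax":0,"ay":0,"az":-6.13}
    - {"hand":50,"x":-0.7,"y":-8.56,"z":3,"ax":0,"ay":0,"az":-6.13}
    - {"hand":50,"x":-0.7,"y":-8.56,"z":4,"ax":0,"ay":0,"az":-6.13}
    - {"hand":50,"x":-0.7,"y":-8.56,"z":5.5,"ax":0,"ay":0,"az":-6.13}
    - {"hand":50,"x":-0.7,"y":-8.56,"z":6.5,"ax":0,"ay":0,"az":-6.13}
    - {"hand":50,"x":-0.7,"y":-8.56,"z":7.13,"ax":0,"ay":0,"az":-6.13}

```text
clock: 2.3
tcp_pos: [0.4056, 0.1851, 0.0269]
ee_rot: [2.357, -2.075, -0.001]
wrist_force: [0.8, 0.9, -0.1]
width: 0.585
grasp_force: 0.0
```

```bash
python3 - <<'E'
from plan import *
plan([(.4065,.184,.003,97.4),(.4065,.184,.13,97.4),(.583,.056,.15,90),(.583,.056,.011,90)])
E
```

```text
t 2.3 tcp [0.4056 0.1851 0.0269] yaw(x axis) -82.7 tilt 0.06 j [ 0.25  0.3  -0.61  0.65  0.   -1.45] F [ 0.8  0.9 -0.1] w 50.0 g 0.0
C -179.99999689095768
(0.4065, 0.184, 0.003, 97.4) xyz [ 0.05 -0.03  0.96] a [ 0.01 -0.   -0.01] j6 -73 mm 24
(0.4065, 0.184, 0.13, 97.4) xyz [ 0.05 -0.03 -4.12] a [ 0.01 -0.   -0.01] j6 -73 mm 103
(0.583, 0.056, 0.15, 90) xyz [ 6.02 -6.38 -4.93] a [ 0.01 -0.    0.73] j6 -85 mm 252
(0.583, 0.056, 0.011, 90) xyz [ 6.02 -6.39  0.63] a [ 0.01 -0.    0.73] j6 -85 mm 220
```

Call:
move_arm:
  commands:
    - {"hand":50,"x":0.04,"y":0,"z":0.6,"ax":0,"ay":0,"az":0}
    - {"hand":50,"x":0.04,"y":0,"z":0.94,"ax":0,"ay":0,"az":0}
    - {"hand":12,"x":0.04,"y":0,"z":0.94,"ax":0,"ay":0,"az":0}
    - {"hand":12,"x":0.04,"y":0,"z":0.94,"ax":0,"ay":0,"az":0}
    - {"hand":12,"x":0.04,"y":0,"z":0.94,"ax":0,"ay":0,"az":0}
    - {"hand":12,"x":0.04,"y":0,"z":0.94,"ax":0,"ay":0,"az":0}
    - {"hand":12,"x":0.04,"y":0,"z":0.94,"ax":0,"ay":0,"az":0}
    - {"hand":12,"x":0.04,"y":0,"z":-1,"ax":0,"ay":0,"az":0}
    - {"hand":12,"x":0.04,"y":0,"z":-3,"ax":0,"ay":0,"az":0}
    - {"hand":12,"x":0.04,"y":0,"z":-5,"ax":0,"ay":0,"az":0}
  squeeze: 50

```text
clock: 3.55
tcp_pos: [0.406, 0.1834, 0.1549]
ee_rot: [-2.361, 2.073, -0.0]
wrist_force: [1.8, 0.6, -1.8]
width: 0.216
grasp_force: 49.4
```

```bash
python3 - <<'E'
from plan import *
plan([(.5835,.056,.15,90),(.5835,.056,.011,90)])
E
```

```text
t 3.55 tcp [0.406  0.1834 0.1549] yaw(x axis) -82.6 tilt 0.01 j [ 0.24  0.17 -0.39  1.01 -0.   -1.46] F [ 1.8  0.6 -1.8] w 18.5 g 49.4
C -180.0000008956835
(0.5835, 0.056, 0.15, 90) xyz [ 5.97 -6.38  0.2 ] a [-0.   -0.    0.74] j6 -85 mm 219
(0.5835, 0.056, 0.011, 90) xyz [ 5.97 -6.38  5.76] a [-0.   -0.    0.74] j6 -85 mm 262
```

Call:
move_arm:
  commands:
    - {"hand":12,"x":2,"y":-2.1,"z":0,"ax":0,"ay":0,"az":0.4}
    - {"hand":12,"x":4,"y":-4.3,"z":0,"ax":0,"ay":0,"az":0.74}
    - {"hand":12,"x":5.97,"y":-6.38,"z":0.2,"ax":0,"ay":0,"az":0.74}
    - {"hand":12,"x":5.97,"y":-6.38,"z":0.2,"ax":0,"ay":0,"az":0.74}
    - {"hand":12,"x":5.97,"y":-6.38,"z":1.5,"ax":0,"ay":0,"az":0.74}
    - {"hand":12,"x":5.97,"y":-6.38,"z":2.8,"ax":0,"ay":0,"az":0.74}
    - {"hand":12,"x":5.97,"y":-6.38,"z":3.8,"ax":0,"ay":0,"az":0.74}
    - {"hand":12,"x":5.97,"y":-6.38,"z":4.6,"ax":0,"ay":0,"az":0.74}
    - {"hand":12,"x":5.97,"y":-6.38,"z":5.2,"ax":0,"ay":0,"az":0.74}
    - {"hand":12,"x":5.97,"y":-6.38,"z":5.6,"ax":0,"ay":0,"az":0.74}

```text
clock: 4.8
tcp_pos: [0.5837, 0.0561, 0.0125]
ee_rot: [2.222, -2.221, -0.0]
wrist_force: [0.2, -0.9, 0.1]
width: 0.218
grasp_force: 49.5
```

```bash
python3 - <<'E'
from plan import *
plan([(.5835,.056,.15,90),(.5835,.056,.011,90)])
E
```

```text
t 4.8 tcp [0.5837 0.0561 0.0125] yaw(x axis) -90.0 tilt 0.02 j [-0.04  0.51 -0.28  0.78 -0.   -1.61] F [ 0.2 -0.9  0.1] w 18.6 g 49.5
C -179.99999902755843
(0.5835, 0.056, 0.15, 90) xyz [ 0.01  0.01 -5.5 ] a [ 0. -0.  0.] j6 -85 mm 138
(0.5835, 0.056, 0.011, 90) xyz [0.   0.01 0.06] a [ 0. -0.  0.] j6 -85 mm 1
```

Call:
move_arm:
  commands:
    - {"hand":12,"x":0,"y":0,"z":0.12,"ax":0,"ay":0,"az":0}
    - {"hand":12,"x":0,"y":0,"z":0.12,"ax":0,"ay":0,"az":0}
    - {"hand":32,"x":0,"y":0,"z":0.12,"ax":0,"ay":0,"az":0}
    - {"hand":32,"x":0,"y":0,"z":0.12,"ax":0,"ay":0,"az":0}
    - {"hand":32,"x":0,"y":0,"z":0.12,"ax":0,"ay":0,"az":0}
    - {"hand":32,"x":0,"y":0,"z":-1,"ax":0,"ay":0,"az":0}
    - {"hand":32,"x":0,"y":0,"z":-3,"ax":0,"ay":0,"az":0}
    - {"hand":50,"x":0,"y":0,"z":-5,"ax":0,"ay":0,"az":0}
    - {"hand":50,"x":0,"y":0,"z":-5.5,"ax":0,"ay":0,"az":0}

```text
clock: 5.92
tcp_pos: [0.5851, 0.0561, 0.1537]
ee_rot: [-2.22, 2.218, -0.005]
wrist_force: [-0.2, -0.8, -0.6]
width: 0.589
grasp_force: 0.0
```

```bash
python3 - <<'E'
from plan import *
from meas import *
plan([(.395,-.2275,.13,85),(.395,-.2275,.003,85),(.6237,.056,.15,90)])
for n in('top','side'):
    s=snap(n)
    for o in comps(s,box=(.2,.8,-.5,0)): 
        if 60<o[1]<800: print(n,*o)
E
```

```text
t 5.92 tcp [0.5851 0.0561 0.1537] yaw(x axis) -90.0 tilt 0.26 j [-0.04  0.4  -0.06  1.11  0.   -1.61] F [-0.2 -0.8 -0.6] w 50.3 g 0.0
C -180.00002289118788
(0.395, -0.2275, 0.13, 85) xyz [11.34  7.62  0.91] a [ -0.    -0.04 -17.5 ] j6 65 mm 342
(0.395, -0.2275, 0.003, 85) xyz [11.34  7.64  5.99] a [ -0.    -0.04 -17.5 ] j6 65 mm 373
(0.6237, 0.056, 0.15, 90) xyz [ 0.01 -1.54  0.15] a [-0.03 -0.    0.  ] j6 -85 mm 39
top [351. 117.] 202 [0.059 0.095] [array([ 699.2, -243.7]), array([33.1, 26.1]), np.float64(68.5)]
top [443. 141.] 212 [0.043 0.049] [array([ 620.1, -488.6]), array([60.6, 22.6]), np.float64(0.0)]
top [269. 156.] 440 [0.077 0.083] [array([602. , -18.4]), array([138.4,  36.4]), np.float64(0.1)]
top [371. 204.] 360 [0.049 0.053] [array([ 457. , -275.4]), array([51.9, 51.6]), np.float64(49.2)]
top [410. 198.] 78 [0.025 0.029] [array([ 469.6, -385.5]), array([25. , 23.1]), np.float64(82.5)]
top [354. 230.] 300 [0.018 0.023] [array([ 392.6, -228.7]), array([115.2,  19. ]), np.float64(85.3)]
top [387. 256.] 324 [0.018 0.023] [array([ 317.7, -307.4]), array([116.3,  19.5]), np.float64(85.3)]
side [279. 144.] 483 [0.049 0.095] [array([ 625. , -397.4]), array([210. ,  44.4]), np.float64(84.2)]
side [324. 172.] 325 [0.044 0.054] [array([ 464. , -308.7]), array([ 59.2, 123.9]), np.float64(3.4)]
side [368. 173.] 145 [0.02  0.024] [array([ 320.6, -306.8]), array([120.3,  19.4]), np.float64(84.6)]
side [344. 188.] 163 [0.02  0.024] [array([ 396.3, -226.4]), array([118.3,  19.7]), np.float64(85.1)]
```

Call:
move_arm:
  commands:
    - {"hand":50,"x":11.34,"y":7.62,"z":0.8,"ax":0,"ay":0,"az":0.5}
    - {"hand":50,"x":11.34,"y":7.62,"z":0.8,"ax":0,"ay":0,"az":0.5}
    - {"hand":50,"x":11.34,"y":7.62,"z":0.8,"ax":0,"ay":0,"az":0.5}
    - {"hand":50,"x":11.34,"y":7.62,"z":0.8,"ax":0,"ay":0,"az":0.5}
    - {"hand":50,"x":11.34,"y":7.62,"z":0.8,"ax":0,"ay":0,"az":0.5}
    - {"hand":50,"x":11.34,"y":7.62,"z":0.8,"ax":0,"ay":0,"az":0.5}
    - {"hand":50,"x":11.34,"y":7.62,"z":0.8,"ax":0,"ay":0,"az":0.5}
    - {"hand":50,"x":11.34,"y":7.64,"z":2.5,"ax":0,"ay":0,"az":0.5}
    - {"hand":50,"x":11.34,"y":7.64,"z":4,"ax":0,"ay":0,"az":0.5}
    - {"hand":50,"x":11.34,"y":7.64,"z":5,"ax":0,"ay":0,"az":0.5}

```text
clock: 7.28
tcp_pos: [0.3924, -0.2258, 0.0232]
ee_rot: [2.124, -2.314, -0.004]
wrist_force: [-0.3, -0.0, -0.3]
width: 0.588
grasp_force: 0.0
```

```bash
python3 - <<'E'
from plan import *
plan([(.395,-.2275,.003,85)])
E
```

```text
t 7.28 tcp [ 0.3924 -0.2258  0.0232] yaw(x axis) -94.9 tilt 0.16 j [-0.7   0.32 -0.6   0.65  0.   -2.19] F [-0.3 -0.  -0.3] w 50.2 g 0.0
C -180.00012448097144
(0.395, -0.2275, 0.003, 85) xyz [ 0.06 -0.11  0.81] a [ -0.02   0.02 -17.99] j6 65 mm 20
```

Call:
move_arm:
  commands:
    - {"hand":50,"x":0.02,"y":-0.05,"z":0.5,"ax":0,"ay":0,"az":0}
    - {"hand":50,"x":0.02,"y":-0.05,"z":0.8,"ax":0,"ay":0,"az":0}
    - {"hand":12,"x":0.02,"y":-0.05,"z":0.8,"ax":0,"ay":0,"az":0}
    - {"hand":12,"x":0.02,"y":-0.05,"z":0.8,"ax":0,"ay":0,"az":0}
    - {"hand":12,"x":0.02,"y":-0.05,"z":0.8,"ax":0,"ay":0,"az":0}
    - {"hand":12,"x":0.02,"y":-0.05,"z":0.8,"ax":0,"ay":0,"az":0}
    - {"hand":12,"x":0.02,"y":-0.05,"z":0.8,"ax":0,"ay":0,"az":0}
    - {"hand":12,"x":0.02,"y":-0.05,"z":-1,"ax":0,"ay":0,"az":0}
    - {"hand":12,"x":0.02,"y":-0.05,"z":-3,"ax":0,"ay":0,"az":0}
    - {"hand":12,"x":0.02,"y":-0.05,"z":-5.1,"ax":0,"ay":0,"az":0}
  squeeze: 50

```text
clock: 8.52
tcp_pos: [0.3939, -0.2279, 0.155]
ee_rot: [2.123, -2.315, 0.001]
wrist_force: [0.2, -0.5, -1.3]
width: 0.221
grasp_force: 49.4
```

```bash
python3 - <<'E'
from plan import *
from meas import *
plan([(.6240,.056,.15,-90),(.624,.056,.011,-90)])
s=snap('top'); P=cloud(s); m=(np.hypot(P[...,0]-.6037,P[...,1]-.056)<.066)&(P[...,2]>.013)&(P[...,2]<.04); q=P[m]; r=cv2.minAreaRect(q[:,:2].astype(np.float32)*1000); print('in drum',r,len(q),np.nanpercentile(q[:,2],[50,95]))
print([o for o in comps(s,box=(.2,.8,-.5,.0)) if 60<o[1]<420])
E
```

```text
t 8.53 tcp [ 0.3939 -0.2279  0.155 ] yaw(x axis) -95.0 tilt 0.02 j [-0.7   0.18 -0.37  1.02 -0.   -2.19] F [ 0.2 -0.5 -1.3] w 18.9 g 49.4
C -180.00000209799285
(0.624, 0.056, 0.15, -90) xyz [-12.11  -8.19   0.2 ] a [-0.  -0.  -0.5] j6 -85 mm 365
(0.624, 0.056, 0.011, -90) xyz [-12.11  -8.18   5.76] a [-0.  -0.  -0.5] j6 -85 mm 393
in drum ((620.552734375, 58.60569381713867), (125.4876480102539, 97.45042419433594), 88.2479248046875) 396 [0.02310269 0.0339125 ]
[(array([351., 117.]), np.int32(197), array([0.059, 0.098]), [array([ 698.9, -243.4]), array([32.6, 26. ]), np.float64(63.5)]), (array([443., 142.]), np.int32(214), array([0.043, 0.049]), [array([ 619.8, -488.6]), array([61.8, 22.3]), np.float64(0.5)]), (array([391., 257.]), np.int32(255), array([0.018, 0.023]), [array([ 316.6, -319.1]), array([92.7, 18.9]), np.float64(85.7)])]
```

```bash
python3 - <<'E'
from h import *
s=snap('top'); c=s['img'][110:205,195:300,::-1]; a=cv2.resize(c,None,fx=4,fy=4)
for dx in(-.02,.02):
    p=[tuple(int(v) for v in (proj(s,[.6037+dx,.056+dy,.025])[0]-[195,110])*4) for dy in(-.058,.058)]; print(dx,p)
s2=snap('side'); b=cv2.resize(s2['img'][200:290,210:310,::-1],None,fx=4,fy=4)
o=np.zeros((380,820,3),np.uint8); o[:,:420]=a; o[:360,420:]=b; cv2.imwrite('pics/d1.png',o[:, :800])
E
```

```text
-0.02 [(282, 225), (112, 237)]
0.02 [(279, 169), (110, 181)]
```

View pics/d1.png

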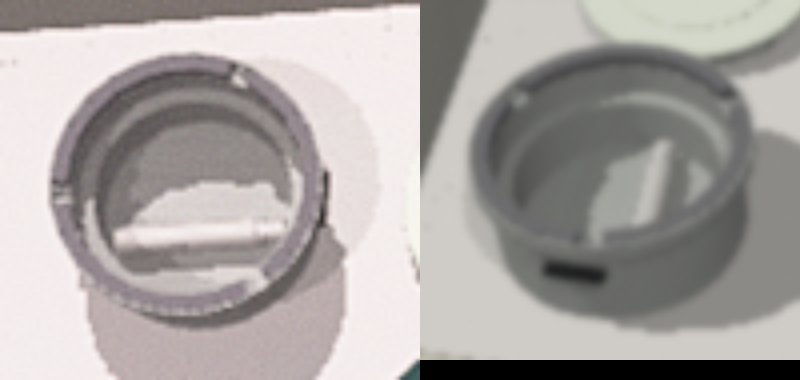

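The first rod lies where expected, from (115,237) to (285,228) in the crop. Now I'll place rod B at +20 mm.

Call:
move_arm:
  commands:
    - {"hand":12,"x":-12.11,"y":-8.19,"z":0.1,"ax":0,"ay":0,"az":-0.5}
    - {"hand":12,"x":-12.11,"y":-8.19,"z":0.1,"ax":0,"ay":0,"az":-0.5}
    - {"hand":12,"x":-12.11,"y":-8.19,"z":0.1,"ax":0,"ay":0,"az":-0.5}
    - {"hand":12,"x":-12.11,"y":-8.19,"z":0.1,"ax":0,"ay":0,"az":-0.5}
    - {"hand":12,"x":-12.11,"y":-8.19,"z":0.1,"ax":0,"ay":0,"az":-0.5}
    - {"hand":12,"x":-12.11,"y":-8.19,"z":0.1,"ax":0,"ay":0,"az":-0.5}
    - {"hand":12,"x":-12.11,"y":-8.19,"z":0.1,"ax":0,"ay":0,"az":-0.5}
    - {"hand":12,"x":-12.11,"y":-8.19,"z":0.1,"ax":0,"ay":0,"az":-0.5}
    - {"hand":12,"x":-12.11,"y":-8.19,"z":1.2,"ax":0,"ay":0,"az":-0.5}
    - {"hand":12,"x":-12.11,"y":-8.19,"z":2.2,"ax":0,"ay":0,"az":-0.5}

```text
clock: 9.93
tcp_pos: [0.6235, 0.0545, 0.0973]
ee_rot: [2.22, -2.222, 0.0]
wrist_force: [-0.1, -0.9, -0.9]
width: 0.219
grasp_force: 49.6
```

```bash
python3 - <<'E'
from plan import *
plan([(.6240,.056,.010,-90)])
E
```

```text
t 9.93 tcp [0.6235 0.0545 0.0973] yaw(x axis) -90.0 tilt 0.01 j [-0.04  0.5  -0.05  1.03 -0.   -1.61] F [-0.1 -0.9 -0.9] w 18.7 g 49.6
C -179.99999819857715
(0.624, 0.056, 0.01, -90) xyz [-0.06 -0.02  3.49] a [ 0. -0. -0.] j6 -85 mm 87
```

Call:
move_arm:
  commands:
    - {"hand":12,"x":-0.04,"y":-0.02,"z":1.2,"ax":0,"ay":0,"az":0}
    - {"hand":12,"x":-0.04,"y":-0.02,"z":2.2,"ax":0,"ay":0,"az":0}
    - {"hand":12,"x":-0.04,"y":-0.02,"z":3,"ax":0,"ay":0,"az":0}
    - {"hand":12,"x":-0.04,"y":-0.02,"z":3.44,"ax":0,"ay":0,"az":0}
    - {"hand":12,"x":-0.04,"y":-0.02,"z":3.44,"ax":0,"ay":0,"az":0}
    - {"hand":27,"x":-0.04,"y":-0.02,"z":3.44,"ax":0,"ay":0,"az":0}
    - {"hand":27,"x":-0.04,"y":-0.02,"z":3.44,"ax":0,"ay":0,"az":0}
    - {"hand":27,"x":-0.04,"y":-0.02,"z":3.3,"ax":0,"ay":0,"az":0}
    - {"hand":27,"x":-0.04,"y":-0.02,"z":1.5,"ax":0,"ay":0,"az":0}
    - {"hand":27,"x":-0.04,"y":-0.02,"z":-0.5,"ax":0,"ay":0,"az":0}

```text
clock: 11.18
tcp_pos: [0.6244, 0.0569, 0.1116]
ee_rot: [2.222, -2.22, -0.001]
wrist_force: [0.8, -0.5, -0.1]
width: 0.311
grasp_force: 0.0
```

Call:
move_arm:
  commands:
    - {"hand":50,"x":0,"y":0,"z":-1.6,"ax":0,"ay":0,"az":0}
    - {"hand":50,"x":0,"y":0,"z":-1.6,"ax":0,"ay":0,"az":0}

```text
clock: 11.42
tcp_pos: [0.6264, 0.0568, 0.1539]
ee_rot: [-2.22, 2.218, -0.006]
wrist_force: [0.4, -0.3, -0.6]
width: 0.58
grasp_force: 0.0
```

```bash
python3 - <<'E'
from plan import *
plan([(.319,-.307,.14,-95),(.319,-.307,.003,-95)])
E
```

```text
t 11.43 tcp [0.6264 0.0568 0.1539] yaw(x axis) -90.0 tilt 0.32 j [-0.04  0.47  0.06  1.16 -0.   -1.61] F [ 0.4 -0.3 -0.6] w 49.5 g 0.0
C -180.00003679781585
(0.319, -0.307, 0.14, -95) xyz [14.54 12.31  0.49] a [ -0.    -0.05 -17.49] j6 51 mm 476
(0.319, -0.307, 0.003, -95) xyz [14.54 12.34  5.97] a [ -0.    -0.05 -17.49] j6 51 mm 500
```

Call:
move_arm:
  commands:
    - {"hand":50,"x":14.52,"y":12.3,"z":0.4,"ax":0,"ay":0,"az":0.5}
    - {"hand":50,"x":14.52,"y":12.3,"z":0.4,"ax":0,"ay":0,"az":0.5}
    - {"hand":50,"x":14.52,"y":12.3,"z":0.4,"ax":0,"ay":0,"az":0.5}
    - {"hand":50,"x":14.52,"y":12.3,"z":0.4,"ax":0,"ay":0,"az":0.5}
    - {"hand":50,"x":14.52,"y":12.3,"z":0.4,"ax":0,"ay":0,"az":0.5}
    - {"hand":50,"x":14.52,"y":12.3,"z":0.4,"ax":0,"ay":0,"az":0.5}
    - {"hand":50,"x":14.52,"y":12.3,"z":0.4,"ax":0,"ay":0,"az":0.5}
    - {"hand":50,"x":14.52,"y":12.3,"z":0.4,"ax":0,"ay":0,"az":0.5}
    - {"hand":50,"x":14.52,"y":12.3,"z":0.4,"ax":0,"ay":0,"az":0.5}
    - {"hand":50,"x":14.52,"y":12.3,"z":2,"ax":0,"ay":0,"az":0.5}

```text
clock: 12.68
tcp_pos: [0.3186, -0.3075, 0.1013]
ee_rot: [2.122, -2.316, 0.006]
wrist_force: [0.3, -0.4, -1.1]
width: 0.585
grasp_force: 0.0
```

```bash
python3 - <<'E'
from plan import *
from meas import *
plan([(.319,-.307,.003,85)])
s=snap('side')
print([o for o in comps(s,box=(.2,.36,-.5,.0)) if 60<o[1]<420])
E
```

```text
t 12.68 tcp [ 0.3186 -0.3075  0.1013] yaw(x axis) -95.0 tilt 0.23 j [-0.95  0.21 -0.5   0.86  0.   -2.44] F [ 0.3 -0.4 -1.1] w 49.9 g 0.0
C -180.00020361971343
(0.319, -0.307, 0.003, 85) xyz [-0.03 -0.    3.93] a [  0.03  -0.03 -18.  ] j6 51 mm 98
[(array([372., 134.]), np.int32(342), array([0.166, 0.197]), [array([ 312.8, -387.2]), array([201.5,  86.4]), np.float64(87.4)]), (array([368., 174.]), np.int32(149), array([0.02 , 0.024]), [array([ 320.7, -305.3]), array([120.5,  19.4]), np.float64(84.6)])]
```

Call:
move_arm:
  commands:
    - {"hand":50,"x":-0.02,"y":0,"z":1.8,"ax":0,"ay":0,"az":0}
    - {"hand":50,"x":-0.02,"y":0,"z":3.2,"ax":0,"ay":0,"az":0}
    - {"hand":50,"x":-0.02,"y":0,"z":3.9,"ax":0,"ay":0,"az":0}
    - {"hand":50,"x":-0.02,"y":0,"z":3.9,"ax":0,"ay":0,"az":0}
    - {"hand":12,"x":-0.02,"y":0,"z":3.9,"ax":0,"ay":0,"az":0}
    - {"hand":12,"x":-0.02,"y":0,"z":3.9,"ax":0,"ay":0,"az":0}
    - {"hand":12,"x":-0.02,"y":0,"z":3.9,"ax":0,"ay":0,"az":0}
    - {"hand":12,"x":-0.02,"y":0,"z":3.9,"ax":0,"ay":0,"az":0}
    - {"hand":12,"x":-0.02,"y":0,"z":3.9,"ax":0,"ay":0,"az":0}
    - {"hand":12,"x":-0.02,"y":0,"z":2,"ax":0,"ay":0,"az":0}
  squeeze: 50

```text
clock: 13.98
tcp_pos: [0.3168, -0.3047, 0.05]
ee_rot: [-2.123, 2.315, 0.006]
wrist_force: [-0.1, -1.0, -2.0]
width: 0.218
grasp_force: 49.7
```

Call:
move_arm:
  commands:
    - {"hand":12,"x":0,"y":0,"z":-2,"ax":0,"ay":0,"az":0}
    - {"hand":12,"x":0,"y":0,"z":-4,"ax":0,"ay":0,"az":0}
    - {"hand":12,"x":0,"y":0,"z":-4,"ax":0,"ay":0,"az":0}

```text
clock: 14.35
tcp_pos: [0.3188, -0.3073, 0.1543]
ee_rot: [2.123, -2.315, 0.011]
wrist_force: [0.7, -0.4, -2.3]
width: 0.22
grasp_force: 49.9
```

```bash
python3 - <<'E'
from plan import *
plan([(.6037,.056,.15,-90),(.6037,.056,.029,-90)])
s=snap('top'); c=s['img'][110:205,195:300,::-1]; cv2.imwrite('pics/d2.png',cv2.resize(c,None,fx=4,fy=4))
E
```

```text
t 14.35 tcp [ 0.3188 -0.3073  0.1543] yaw(x axis) -94.9 tilt 0.39 j [-0.95  0.16 -0.4   1.   -0.   -2.44] F [ 0.7 -0.4 -2.3] w 18.8 g 49.9
C -180.00064790282192
(0.6037, 0.056, 0.15, -90) xyz [-15.46 -10.1    0.14] a [-0.02 -0.03 -0.49] j6 -85 mm 462
(0.6037, 0.056, 0.029, -90) xyz [-15.49 -10.08   4.98] a [-0.02 -0.03 -0.49] j6 -85 mm 478
```

View pics/d2.png

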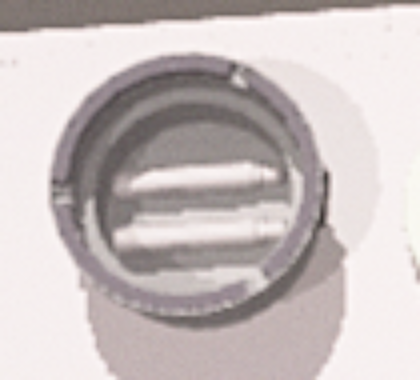

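Both rods lie parallel, at rows about 180 and 235 in the crop. Now the third goes over the gap between them.

Call:
move_arm:
  commands:
    - {"hand":12,"x":-15.46,"y":-10.1,"z":0.1,"ax":0,"ay":0,"az":-0.5}
    - {"hand":12,"x":-15.46,"y":-10.1,"z":0.1,"ax":0,"ay":0,"az":-0.5}
    - {"hand":12,"x":-15.46,"y":-10.1,"z":0.1,"ax":0,"ay":0,"az":-0.5}
    - {"hand":12,"x":-15.46,"y":-10.1,"z":0.1,"ax":0,"ay":0,"az":-0.5}
    - {"hand":12,"x":-15.46,"y":-10.1,"z":0.1,"ax":0,"ay":0,"az":-0.5}
    - {"hand":12,"x":-15.46,"y":-10.1,"z":0.1,"ax":0,"ay":0,"az":-0.5}
    - {"hand":12,"x":-15.46,"y":-10.1,"z":0.1,"ax":0,"ay":0,"az":-0.5}
    - {"hand":12,"x":-15.46,"y":-10.1,"z":0.1,"ax":0,"ay":0,"az":-0.5}
    - {"hand":12,"x":-15.46,"y":-10.1,"z":0.1,"ax":0,"ay":0,"az":-0.5}
    - {"hand":12,"x":-15.46,"y":-10.1,"z":0.1,"ax":0,"ay":0,"az":-0.5}

```text
clock: 15.65
tcp_pos: [0.6018, 0.0569, 0.1473]
ee_rot: [2.221, -2.22, -0.002]
wrist_force: [0.3, -0.0, -0.3]
width: 0.222
grasp_force: 49.8
```

```bash
python3 - <<'E'
from plan import *
plan([(.6037,.056,.028,-90)])
E
```

```text
t 15.65 tcp [0.6018 0.0569 0.1473] yaw(x axis) -90.0 tilt 0.09 j [-0.04  0.43 -0.02  1.12 -0.   -1.61] F [ 0.3 -0.  -0.3] w 19.0 g 49.8
C -179.99998755103016
(0.6037, 0.056, 0.028, -90) xyz [ 0.04 -0.08  4.77] a [ 0.01 -0.    0.  ] j6 -85 mm 119
```

Call:
move_arm:
  commands:
    - {"hand":12,"x":0.02,"y":-0.06,"z":1.8,"ax":0,"ay":0,"az":0}
    - {"hand":12,"x":0.02,"y":-0.06,"z":3.2,"ax":0,"ay":0,"az":0}
    - {"hand":12,"x":0.02,"y":-0.06,"z":4.2,"ax":0,"ay":0,"az":0}
    - {"hand":12,"x":0.02,"y":-0.06,"z":4.7,"ax":0,"ay":0,"az":0}
    - {"hand":12,"x":0.02,"y":-0.06,"z":4.74,"ax":0,"ay":0,"az":0}
    - {"hand":12,"x":0.02,"y":-0.06,"z":4.74,"ax":0,"ay":0,"az":0}
    - {"hand":28,"x":0.02,"y":-0.06,"z":4.74,"ax":0,"ay":0,"az":0}
    - {"hand":28,"x":0.02,"y":-0.06,"z":4.74,"ax":0,"ay":0,"az":0}
    - {"hand":28,"x":0.02,"y":-0.06,"z":4.5,"ax":0,"ay":0,"az":0}
    - {"hand":28,"x":0.02,"y":-0.06,"z":3,"ax":0,"ay":0,"az":0}

```text
clock: 16.9
tcp_pos: [0.6029, 0.0569, 0.0722]
ee_rot: [2.221, -2.219, -0.004]
wrist_force: [-0.0, -0.4, -0.2]
width: 0.326
grasp_force: 0.0
```

Call:
move_arm:
  commands:
    - {"hand":50,"x":0,"y":0,"z":-1.6,"ax":0,"ay":0,"az":0}
    - {"hand":50,"x":0,"y":0,"z":-3.2,"ax":0,"ay":0,"az":0}
    - {"hand":50,"x":0,"y":0,"z":-3.2,"ax":0,"ay":0,"az":0}
    - {"hand":50,"x":8,"y":4,"z":-3.2,"ax":0,"ay":0,"az":0}
    - {"hand":50,"x":8,"y":4,"z":-3.2,"ax":0,"ay":0,"az":0}
    - {"hand":50,"x":8,"y":4,"z":-3.2,"ax":0,"ay":0,"az":0}
    - {"hand":50,"x":8,"y":4,"z":-3.2,"ax":0,"ay":0,"az":0}
    - {"hand":50,"x":8,"y":4,"z":-3.2,"ax":0,"ay":0,"az":0}

```text
clock: 17.9
tcp_pos: [0.5031, -0.145, 0.1527]
ee_rot: [2.218, -2.224, -0.001]
wrist_force: [-0.4, -0.2, 0.5]
width: 0.586
grasp_force: 0.0
```

```bash
python3 - <<'E'
from plan import *
from meas import *
s=snap('top'); c=s['img'][110:205,195:300,::-1]; cv2.imwrite('pics/d3.png',cv2.resize(c,None,fx=4,fy=4))
P=cloud(s)
m=(np.hypot(P[...,0]-.47,P[...,1]+.385)<.05)&(P[...,2]>.015)&(P[...,2]<.04); print('knob',P[m].mean(0),m.sum())
# plate disc: grey vs white table
for o in comps(s): print(*o)
# whole-disc: low saturation darker
g=s['img'].astype(int).sum(2)/3; print('plate px',g[199,395:425].astype(int),'table',g[225,300:306])
plan([(.4705,-.385,.14,-115),(.4705,-.385,.007,-115)])
E
```

```text
knob [ 0.46925827 -0.3846957   0.02524348] 72
[397.  76.] 2889 [0.147 0.193] [array([ 768.3, -330.6]), array([ 33.1, 338.8]), np.float64(0.2)]
[165. 126.] 11880 [0.058 0.189] [array([584.8, 202.8]), array([400.1, 592.4]), np.float64(0.2)]
[399. 124.] 2699 [0.09  0.094] [array([ 665.5, -383. ]), array([112. , 180.6]), np.float64(5.3)]
[230. 148.] 1710 [0.048 0.082] [array([630.8,  85.7]), array([ 99.9, 178.8]), np.float64(46.8)]
[443. 141.] 210 [0.043 0.049] [array([ 617.9, -488.9]), array([58.7, 21.9]), np.float64(0.1)]
[347. 169.] 829 [0.024 0.029] [array([ 560.1, -226.3]), array([ 56.7, 154. ]), np.float64(63.2)]
[371. 204.] 359 [0.049 0.054] [array([ 457.6, -275.7]), array([51.3, 51.5]), np.float64(63.3)]
[411. 198.] 82 [0.025 0.029] [array([ 467.4, -388.3]), array([31.8, 24.6]), np.float64(62.8)]
plate px [191 191 194 193 185 183 183 190 192 178  99  51  66  67  65  68  61  58
  53  98 189 207 217 213 202 200 207 213 216 204] table [79.33333333 72.33333333 77.66666667 73.         76.33333333 74.        ]
t 17.95 tcp [ 0.5038 -0.1438  0.1527] yaw(x axis) -90.1 tilt 0.03 j [-0.43  0.3  -0.22  1.06  0.   -2.  ] F [ 0.4  0.4 -0. ] w 50.0 g 0.0
C -180.00000768179217
(0.4705, -0.385, 0.14, -115) xyz [9.65 1.32 0.5 ] a [ -0.     0.   -15.51] j6 76 mm 244
(0.4705, -0.385, 0.007, -115) xyz [9.65 1.32 5.82] a [ -0.     0.   -15.51] j6 76 mm 284
```

View pics/d3.png

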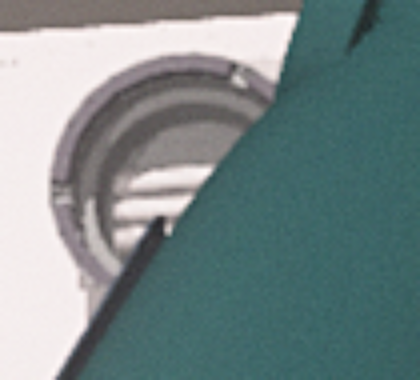

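The crop shows three parallel rods on the floor of the drum. Next is the plate knob.

Call:
move_arm:
  commands:
    - {"hand":45,"x":9.63,"y":1.34,"z":0.5,"ax":0,"ay":0,"az":0}
    - {"hand":45,"x":9.63,"y":1.34,"z":0.5,"ax":0,"ay":0,"az":0}
    - {"hand":45,"x":9.63,"y":1.34,"z":0.5,"ax":0,"ay":0,"az":0}
    - {"hand":45,"x":9.63,"y":1.34,"z":0.5,"ax":0,"ay":0,"az":0}
    - {"hand":45,"x":9.63,"y":1.34,"z":0.5,"ax":0,"ay":0,"az":0}
    - {"hand":45,"x":9.63,"y":1.34,"z":0.5,"ax":0,"ay":0,"az":0}
    - {"hand":45,"x":9.63,"y":1.34,"z":2,"ax":0,"ay":0,"az":0}
    - {"hand":45,"x":9.63,"y":1.34,"z":3.5,"ax":0,"ay":0,"az":0}
    - {"hand":45,"x":9.63,"y":1.34,"z":4.3,"ax":0,"ay":0,"az":0}
    - {"hand":45,"x":9.63,"y":1.34,"z":4.3,"ax":0,"ay":0,"az":0}

```text
clock: 19.2
tcp_pos: [0.4711, -0.3818, 0.0446]
ee_rot: [-2.224, 2.218, 0.004]
wrist_force: [0.3, 1.0, 0.6]
width: 0.528
grasp_force: 0.0
```

```bash
python3 - <<'E'
from plan import *
from meas import *
plan([(.470,-.3845,.0075,-90)])
s=snap('top'); save(s,'p1'); P=cloud(s)
q=[]
m=(np.hypot(P[...,0]-.6037,P[...,1]-.056)<.06)&(P[...,2]<.06); z=P[m]; 
print('drum inside z pct',np.nanpercentile(z[:,2],[5,50,95,99]).round(4))
c=s['img'][110:205,195:300,::-1]; d=s['img'][150:245,360:460,::-1]
cv2.imwrite('pics/p1.png',np.hstack([cv2.resize(c,None,fx=3.8,fy=3.8),cv2.resize(d,None,fx=3.8,fy=3.8)]))
E
```

```text
t 19.2 tcp [ 0.4711 -0.3818  0.0446] yaw(x axis) -89.8 tilt 0.15 j [-0.82  0.51 -0.18  0.88  0.   -2.39] F [0.3 1.  0.6] w 45.1 g 0.0
C -180.00010758250954
(0.47, -0.3845, 0.0075, -90) xyz [0.11 0.04 1.48] a [ -0.02   0.02 -17.98] j6 51 mm 37
drum inside z pct nan
  return np.nanmean(a, axis, out=out, keepdims=keepdims)
```

View pics/p1.png

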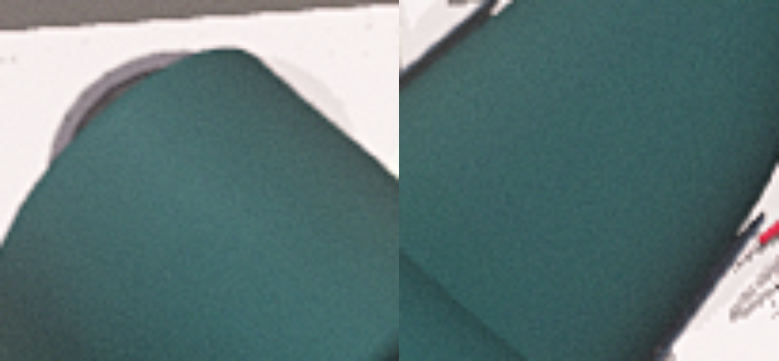

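The arm hides both the drum and the plate in this view. The knob position from before still holds, so I'll carry on.

Call:
move_arm:
  commands:
    - {"hand":45,"x":0.02,"y":0,"z":0.5,"ax":0,"ay":0,"az":0}
    - {"hand":45,"x":0.02,"y":0,"z":1.1,"ax":0,"ay":0,"az":0}
    - {"hand":45,"x":0.02,"y":0,"z":1.46,"ax":0,"ay":0,"az":0}
    - {"hand":45,"x":0.02,"y":0,"z":1.46,"ax":0,"ay":0,"az":0}

```text
clock: 19.75
tcp_pos: [0.4706, -0.3842, 0.0082]
ee_rot: [-2.222, 2.221, 0.002]
wrist_force: [0.4, 0.2, 0.1]
width: 0.526
grasp_force: 0.0
```

Call:
move_arm:
  commands:
    - {"hand":14,"x":0,"y":0,"z":0,"ax":0,"ay":0,"az":0}
    - {"hand":14,"x":0,"y":0,"z":0,"ax":0,"ay":0,"az":0}
    - {"hand":14,"x":0,"y":0,"z":0,"ax":0,"ay":0,"az":0}
    - {"hand":14,"x":0,"y":0,"z":0,"ax":0,"ay":0,"az":0}
    - {"hand":14,"x":0,"y":0,"z":0,"ax":0,"ay":0,"az":0}
  squeeze: 60

```text
clock: 20.38
tcp_pos: [0.4711, -0.3847, 0.0096]
ee_rot: [2.222, -2.221, 0.001]
wrist_force: [-1.2, 1.7, 6.3]
width: 0.264
grasp_force: 58.5
```

```bash
python3 - <<'E'
from plan import *
plan([(.470,-.3845,.0075,-90)])
E
```

```text
t 20.38 tcp [ 0.4711 -0.3847  0.0096] yaw(x axis) -90.0 tilt 0.05 j [-0.82  0.55 -0.23  0.8  -0.   -2.39] F [-1.2  1.7  6.3] w 22.6 g 58.5
C -180.00001084808207
(0.47, -0.3845, 0.0075, -90) xyz [-0.01  0.05  0.08] a [ 1.0e-02 -0.0e+00 -1.8e+01] j6 51 mm 2
```

Call:
move_arm:
  commands:
    - {"hand":14,"x":0,"y":0,"z":-1,"ax":0,"ay":0,"az":0}
    - {"hand":14,"x":0,"y":0,"z":-3,"ax":0,"ay":0,"az":0}
    - {"hand":14,"x":0,"y":0,"z":-5.4,"ax":0,"ay":0,"az":0}
    - {"hand":14,"x":0,"y":0,"z":-5.4,"ax":0,"ay":0,"az":0}
    - {"hand":14,"x":-1.6,"y":-0.5,"z":-5.4,"ax":0,"ay":0,"az":0}
    - {"hand":14,"x":-3.6,"y":-1.1,"z":-5.4,"ax":0,"ay":0,"az":0}
    - {"hand":14,"x":-5.6,"y":-1.7,"z":-5.4,"ax":0,"ay":0,"az":0}
    - {"hand":14,"x":-7.6,"y":-2.3,"z":-5.4,"ax":0,"ay":0,"az":0}
    - {"hand":14,"x":-9.6,"y":-2.9,"z":-5.4,"ax":0,"ay":0,"az":0}
    - {"hand":14,"x":-11.6,"y":-3.5,"z":-5.4,"ax":0,"ay":0,"az":0}

```text
clock: 21.62
tcp_pos: [0.5581, -0.0927, 0.143]
ee_rot: [2.222, -2.22, -0.001]
wrist_force: [-0.1, -0.7, -1.9]
width: 0.265
grasp_force: 59.0
```

Call:
move_arm:
  commands:
    - {"hand":14,"x":-2,"y":-0.6,"z":0,"ax":0,"ay":0,"az":0}
    - {"hand":14,"x":-4,"y":-1.2,"z":0,"ax":0,"ay":0,"az":0}
    - {"hand":14,"x":-5.4,"y":-1.6,"z":0,"ax":0,"ay":0,"az":0}
    - {"hand":14,"x":-6,"y":-1.8,"z":0,"ax":0,"ay":0,"az":0}
    - {"hand":14,"x":-6,"y":-1.8,"z":0,"ax":0,"ay":0,"az":0}
    - {"hand":14,"x":-6,"y":-1.8,"z":0,"ax":0,"ay":0,"az":0}

```text
clock: 22.38
tcp_pos: [0.6028, 0.0545, 0.1438]
ee_rot: [2.221, -2.221, -0.0]
wrist_force: [-0.0, 0.2, -2.4]
width: 0.265
grasp_force: 59.0
```

```bash
python3 - <<'E'
from plan import *
from meas import *
plan([(.6037,.056,.14,-90),(.6037,.056,.056,-90)])
s=snap('top'); s2=snap('side'); P=cloud(s2)
m=(np.hypot(P[...,0]-.6037,P[...,1]-.056)<.12)&(P[...,2]>.12)&(P[...,2]<.145); print(m.sum(), ring(P[m][:,:2]), P[m][:,2].mean())
a=cv2.resize(s['img'][90:210,190:310,::-1],(396,396)); b=cv2.resize(s2['img'][160:290,200:330,::-1],(396,396)); cv2.imwrite('pics/p2.png',np.hstack([a,b]))
E
```

```text
t 22.38 tcp [0.6028 0.0545 0.1438] yaw(x axis) -90.0 tilt 0.03 j [-0.04  0.44 -0.02  1.11 -0.   -1.61] F [-0.   0.2 -2.4] w 22.7 g 59.0
C -179.99999306841482
(0.6037, 0.056, 0.14, -90) xyz [-0.06 -0.03  0.15] a [ 0. -0. -0.] j6 -85 mm 4
(0.6037, 0.056, 0.056, -90) xyz [-0.06 -0.04  3.51] a [ 0. -0. -0.] j6 -85 mm 88
1615 (array([0.60373688, 0.05461108]), np.float64(0.07346557699767421)) 0.14038215956202454
```

View pics/p2.png

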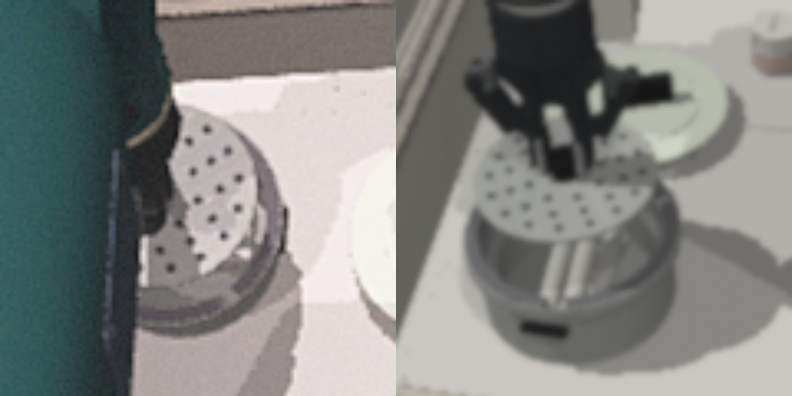

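The plate hangs level over the drum (right panel) and needs about 1 mm of correction in x and y. Next I'll lower it.

Call:
move_arm:
  commands:
    - {"hand":14,"x":-0.05,"y":-0.04,"z":0,"ax":0,"ay":0,"az":0}
    - {"hand":14,"x":-0.05,"y":-0.04,"z":1,"ax":0,"ay":0,"az":0}
    - {"hand":14,"x":-0.05,"y":-0.04,"z":1.8,"ax":0,"ay":0,"az":0}
    - {"hand":14,"x":-0.05,"y":-0.04,"z":2.1,"ax":0,"ay":0,"az":0}
    - {"hand":14,"x":-0.05,"y":-0.04,"z":2.4,"ax":0,"ay":0,"az":0}
    - {"hand":14,"x":-0.05,"y":-0.04,"z":2.7,"ax":0,"ay":0,"az":0}
    - {"hand":14,"x":-0.05,"y":-0.04,"z":2.9,"ax":0,"ay":0,"az":0}
    - {"hand":14,"x":-0.05,"y":-0.04,"z":3.1,"ax":0,"ay":0,"az":0}
    - {"hand":14,"x":-0.05,"y":-0.04,"z":3.25,"ax":0,"ay":0,"az":0}
    - {"hand":14,"x":-0.05,"y":-0.04,"z":3.25,"ax":0,"ay":0,"az":0}

```text
clock: 23.72
tcp_pos: [0.604, 0.0568, 0.0626]
ee_rot: [2.222, -2.22, -0.0]
wrist_force: [-0.5, -0.5, -2.3]
width: 0.264
grasp_force: 59.0
```

```bash
python3 - <<'E'
from plan import *
plan([(.6037,.056,.056,-90)])
E
```

```text
t 23.73 tcp [0.604  0.0568 0.0626] yaw(x axis) -90.0 tilt 0.02 j [-0.04  0.5  -0.16  0.92 -0.   -1.61] F [-0.5 -0.5 -2.3] w 22.6 g 59.0
C -180.0000001153981
(0.6037, 0.056, 0.056, -90) xyz [0.03 0.01 0.26] a [0. 0. 0.] j6 -85 mm 7
```

Free in the bore. I'll lower it to contact gently.

Call:
move_arm:
  commands:
    - {"hand":14,"x":0,"y":0,"z":0.1,"ax":0,"ay":0,"az":0}
    - {"hand":14,"x":0,"y":0,"z":0.18,"ax":0,"ay":0,"az":0}
    - {"hand":14,"x":0,"y":0,"z":0.24,"ax":0,"ay":0,"az":0}
    - {"hand":14,"x":0,"y":0,"z":0.24,"ax":0,"ay":0,"az":0}

```text
clock: 24.22
tcp_pos: [0.6041, 0.0568, 0.0567]
ee_rot: [2.222, -2.22, -0.0]
wrist_force: [0.2, -0.3, -0.9]
width: 0.26
grasp_force: 59.0
```

Call:
move_arm:
  commands:
    - {"hand":14,"x":0,"y":0,"z":0.04,"ax":0,"ay":0,"az":0}
    - {"hand":14,"x":0,"y":0,"z":0.06,"ax":0,"ay":0,"az":0}
    - {"hand":14,"x":0,"y":0,"z":0.06,"ax":0,"ay":0,"az":0}

```text
clock: 24.6
tcp_pos: [0.6042, 0.0568, 0.0556]
ee_rot: [-2.222, 2.22, -0.0]
wrist_force: [-1.9, -0.0, 4.3]
width: 0.261
grasp_force: 59.4
```

Contact came at the expected height. Now release, lift, and move toward the lid while turning.

Call:
move_arm:
  commands:
    - {"hand":45,"x":0,"y":0,"z":-0.04,"ax":0,"ay":0,"az":0}
    - {"hand":45,"x":0,"y":0,"z":-0.04,"ax":0,"ay":0,"az":0}
    - {"hand":45,"x":0,"y":0,"z":-0.04,"ax":0,"ay":0,"az":0}
    - {"hand":45,"x":0,"y":0,"z":-0.5,"ax":0,"ay":0,"az":0}
    - {"hand":45,"x":0,"y":0,"z":-2,"ax":0,"ay":0,"az":0}
    - {"hand":45,"x":0,"y":0,"z":-4,"ax":0,"ay":0,"az":0}
    - {"hand":45,"x":0,"y":0,"z":-4,"ax":0,"ay":0,"az":0}

```text
clock: 25.48
tcp_pos: [0.606, 0.0568, 0.1595]
ee_rot: [-2.219, 2.217, -0.008]
wrist_force: [0.7, 0.6, -0.7]
width: 0.527
grasp_force: 0.0
```

Call:
move_arm:
  commands:
    - {"hand":50,"x":9.1,"y":0.66,"z":-1,"ax":0,"ay":0,"az":7.4}
    - {"hand":50,"x":9.1,"y":0.66,"z":-1,"ax":0,"ay":0,"az":7.4}
    - {"hand":50,"x":9.1,"y":0.66,"z":-1,"ax":0,"ay":0,"az":7.4}
    - {"hand":50,"x":9.1,"y":0.66,"z":-1,"ax":0,"ay":0,"az":7.4}
    - {"hand":50,"x":9.1,"y":0.66,"z":-1,"ax":0,"ay":0,"az":7.4}
    - {"hand":50,"x":9.1,"y":0.66,"z":-1,"ax":0,"ay":0,"az":7.4}
    - {"hand":50,"x":9.1,"y":0.66,"z":-1,"ax":0,"ay":0,"az":7.4}
    - {"hand":50,"x":9.1,"y":0.66,"z":-1,"ax":0,"ay":0,"az":7.4}
    - {"hand":50,"x":9.1,"y":0.66,"z":-1,"ax":0,"ay":0,"az":7.4}
    - {"hand":50,"x":9.1,"y":0.66,"z":-1,"ax":0,"ay":0,"az":7.4}

```text
clock: 26.72
tcp_pos: [0.5878, -0.1706, 0.1802]
ee_rot: [0.442, -3.11, -0.0]
wrist_force: [0.4, -0.4, 0.3]
width: 0.587
grasp_force: 0.0
```

```bash
python3 - <<'E'
from plan import *
from meas import *
plan([(.5875,-.1725,.08,16.2),(.5875,-.1725,.028,16.2)])
s2=snap('side'); P=cloud(s2)
m=(np.hypot(P[...,0]-.6037,P[...,1]-.056)<.07)&(P[...,2]>.03)&(P[...,2]<.062); A=P[m]
k=np.linalg.lstsq(np.c_[A[:,:2]-[.6037,.056],np.ones(len(A))],A[:,2],rcond=None)[0]; print('plate plane',k.round(4),len(A))
m=(np.hypot(P[...,0]-.5875,P[...,1]+.1725)<.12)&(P[...,2]>.018)&(P[...,2]<.034); print('lid',ring(P[m][:,:2]),m.sum())
m=(np.hypot(P[...,0]-.5875,P[...,1]+.1725)<.06)&(P[...,2]>.036)&(P[...,2]<.07); print('bar',cv2.minAreaRect(P[m][:,:2].astype(np.float32)*1000),m.sum())
b=cv2.resize(s2['img'][150:290,200:340,::-1],(560,560)); cv2.imwrite('pics/l1.png',b)
E
```

```text
t 26.73 tcp [ 0.5878 -0.1706  0.1802] yaw(x axis) -163.8 tilt 0.0 j [-0.42  0.43  0.07  1.21 -0.   -0.7 ] F [ 0.4 -0.4  0.3] w 50.2 g 0.0
C -179.99999989108204
(0.5875, -0.1725, 0.08, 16.2) xyz [ 0.03 -0.07  4.01] a [ 0. -0. -0.] j6 -33 mm 100
(0.5875, -0.1725, 0.028, 16.2) xyz [ 0.03 -0.07  6.09] a [ 0. -0. -0.] j6 -33 mm 152
plate plane [0.     0.0017 0.0524] 1320
lid (array([ 0.58870584, -0.17259781]), np.float64(0.08883124750279435)) 1548
bar ((588.7313842773438, -170.32620239257812), (69.30889129638672, 22.158166885375977), 18.70357894897461) 197
```

View pics/l1.png

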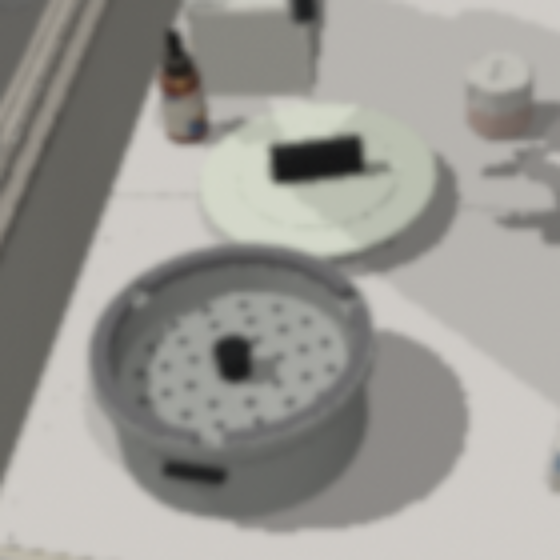

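The plate sits flat on the ledge and the lid hasn't moved. Next I'll grip the bar.

Call:
move_arm:
  commands:
    - {"hand":50,"x":0.02,"y":-0.04,"z":2,"ax":0,"ay":0,"az":0}
    - {"hand":50,"x":0.02,"y":-0.04,"z":4,"ax":0,"ay":0,"az":0}
    - {"hand":50,"x":0.02,"y":-0.04,"z":5.3,"ax":0,"ay":0,"az":0}
    - {"hand":50,"x":0.02,"y":-0.04,"z":6,"ax":0,"ay":0,"az":0}
    - {"hand":50,"x":0.02,"y":-0.04,"z":6,"ax":0,"ay":0,"az":0}
    - {"hand":8,"x":0.02,"y":-0.04,"z":6,"ax":0,"ay":0,"az":0}
    - {"hand":8,"x":0.02,"y":-0.04,"z":6,"ax":0,"ay":0,"az":0}
    - {"hand":8,"x":0.02,"y":-0.04,"z":6,"ax":0,"ay":0,"az":0}
    - {"hand":8,"x":0.02,"y":-0.04,"z":6,"ax":0,"ay":0,"az":0}
    - {"hand":8,"x":0.02,"y":-0.04,"z":6,"ax":0,"ay":0,"az":0}
  squeeze: 80

```text
clock: 28.02
tcp_pos: [0.5883, -0.1721, 0.0316]
ee_rot: [-0.438, 3.109, -0.002]
wrist_force: [-1.2, -0.1, 6.1]
width: 0.169
grasp_force: 79.3
```

Call:
move_arm:
  commands:
    - {"hand":8,"x":0,"y":0,"z":-0.3,"ax":0,"ay":0,"az":0}
    - {"hand":8,"x":0,"y":0,"z":-1,"ax":0,"ay":0,"az":0}
    - {"hand":8,"x":0,"y":0,"z":-2.5,"ax":0,"ay":0,"az":0}
    - {"hand":8,"x":0,"y":0,"z":-4.4,"ax":0,"ay":0,"az":0}
    - {"hand":8,"x":0,"y":0,"z":-4.4,"ax":0,"ay":0,"az":0}
    - {"hand":8,"x":0,"y":0,"z":-4.4,"ax":0,"ay":0,"az":0}

```text
clock: 28.78
tcp_pos: [0.5872, -0.1716, 0.1397]
ee_rot: [0.438, -3.11, -0.001]
wrist_force: [-0.4, -0.1, -3.9]
width: 0.166
grasp_force: 78.6
```

```bash
python3 - <<'E'
from plan import *
plan([(.6037,.056,.15,16.2),(.6037,.056,.10,16.2)])
E
```

```text
t 28.77 tcp [ 0.5872 -0.1716  0.1397] yaw(x axis) -164.0 tilt 0.04 j [-0.42  0.45 -0.01  1.11 -0.   -0.7 ] F [-0.4 -0.1 -3.9] w 14.2 g 78.6
C -179.99999193467661
(0.6037, 0.056, 0.15, 16.2) xyz [-3.15  8.57 -0.41] a [ 0.   -0.   -0.02] j6 -11 mm 228
(0.6037, 0.056, 0.1, 16.2) xyz [-3.15  8.57  1.59] a [ 0.   -0.   -0.02] j6 -11 mm 232
```

Call:
move_arm:
  commands:
    - {"hand":8,"x":-0.8,"y":2.1,"z":-0.4,"ax":0,"ay":0,"az":0}
    - {"hand":8,"x":-1.5,"y":4.1,"z":-0.4,"ax":0,"ay":0,"az":0}
    - {"hand":8,"x":-2.2,"y":6.1,"z":-0.4,"ax":0,"ay":0,"az":0}
    - {"hand":8,"x":-2.9,"y":7.8,"z":-0.4,"ax":0,"ay":0,"az":0}
    - {"hand":8,"x":-3.18,"y":8.58,"z":-0.4,"ax":0,"ay":0,"az":0}
    - {"hand":8,"x":-3.18,"y":8.58,"z":-0.4,"ax":0,"ay":0,"az":0}
    - {"hand":8,"x":-3.18,"y":8.58,"z":0,"ax":0,"ay":0,"az":0}
    - {"hand":8,"x":-3.18,"y":8.58,"z":0.4,"ax":0,"ay":0,"az":0}
    - {"hand":8,"x":-3.18,"y":8.58,"z":0.6,"ax":0,"ay":0,"az":0}
    - {"hand":8,"x":-3.18,"y":8.58,"z":0.6,"ax":0,"ay":0,"az":0}

```text
clock: 30.02
tcp_pos: [0.6045, 0.0559, 0.1248]
ee_rot: [0.438, -3.11, -0.0]
wrist_force: [-0.1, 0.3, -4.3]
width: 0.164
grasp_force: 78.9
```

```bash
python3 - <<'E'
from plan import *
from meas import *
plan([(.6043,.0565,.101,16.2)])
s2=snap('side'); P=cloud(s2)
m=(np.hypot(P[...,0]-.6043,P[...,1]-.0565)<.12)&(P[...,2]>.106)&(P[...,2]<.14); print('lid',ring(P[m][:,:2]),P[m][:,2].mean(),m.sum())
E
```

```text
t 30.02 tcp [0.6045 0.0559 0.1248] yaw(x axis) -164.0 tilt 0.05 j [-0.04  0.45 -0.05  1.07 -0.   -0.32] F [-0.1  0.3 -4.3] w 14.0 g 78.9
C -179.9999937240516
(0.6043, 0.0565, 0.101, 16.2) xyz [-0.    0.02  0.95] a [ 0.   -0.   -0.02] j6 -11 mm 24
lid (array([0.60473149, 0.05582997]), np.float64(0.08885443470497047)) 0.12046337838907706 2505
```

The lid is concentric with the drum to better than 1 mm. Next I'll lower it.

Call:
move_arm:
  commands:
    - {"hand":8,"x":0,"y":0,"z":0.3,"ax":0,"ay":0,"az":0}
    - {"hand":8,"x":0,"y":0,"z":0.5,"ax":0,"ay":0,"az":0}
    - {"hand":8,"x":0,"y":0,"z":0.65,"ax":0,"ay":0,"az":0}
    - {"hand":8,"x":0,"y":0,"z":0.78,"ax":0,"ay":0,"az":0}
    - {"hand":8,"x":0,"y":0,"z":0.86,"ax":0,"ay":0,"az":0}
    - {"hand":8,"x":0,"y":0,"z":0.86,"ax":0,"ay":0,"az":0}

```text
clock: 30.82
tcp_pos: [0.6047, 0.0563, 0.1037]
ee_rot: [0.438, -3.111, -0.0]
wrist_force: [-0.0, -0.0, -3.2]
width: 0.168
grasp_force: 79.0
```

Call:
move_arm:
  commands:
    - {"hand":8,"x":0,"y":0,"z":0.05,"ax":0,"ay":0,"az":0}
    - {"hand":8,"x":0,"y":0,"z":0.1,"ax":0,"ay":0,"az":0}
    - {"hand":8,"x":0,"y":0,"z":0.12,"ax":0,"ay":0,"az":0}
    - {"hand":8,"x":0,"y":0,"z":0.12,"ax":0,"ay":0,"az":0}

```text
clock: 31.32
tcp_pos: [0.6048, 0.0564, 0.1012]
ee_rot: [-0.438, 3.11, -0.0]
wrist_force: [-2.2, -0.1, 4.7]
width: 0.167
grasp_force: 80.1
```

The lid is riding on its lugs at TCP z = 0.101. Now I'll scan the turn in 5° steps with light down pressure and watch z and Fz.

Call:
move_arm:
  commands:
    - {"hand":8,"x":0,"y":0,"z":0.04,"ax":0,"ay":0,"az":0.25}
    - {"hand":8,"x":0,"y":0,"z":0.04,"ax":0,"ay":0,"az":0.5}
    - {"hand":8,"x":0,"y":0,"z":0.04,"ax":0,"ay":0,"az":0.5}

```text
clock: 31.7
tcp_pos: [0.6057, 0.0563, 0.1011]
ee_rot: [-0.302, 3.124, -0.001]
wrist_force: [-0.8, -0.2, 11.0]
width: 0.167
grasp_force: 81.1
```

Call:
move_arm:
  commands:
    - {"hand":8,"x":0,"y":0,"z":0,"ax":0,"ay":0,"az":0.25}
    - {"hand":8,"x":0,"y":0,"z":0,"ax":0,"ay":0,"az":0.5}
    - {"hand":8,"x":0,"y":0,"z":0,"ax":0,"ay":0,"az":0.5}

```text
clock: 32.08
tcp_pos: [0.6059, 0.0562, 0.1011]
ee_rot: [-0.164, 3.134, -0.001]
wrist_force: [-0.3, 0.1, 11.0]
width: 0.171
grasp_force: 81.5
```

Call:
move_arm:
  commands:
    - {"hand":8,"x":0,"y":0,"z":0,"ax":0,"ay":0,"az":0.25}
    - {"hand":8,"x":0,"y":0,"z":0,"ax":0,"ay":0,"az":0.5}
    - {"hand":8,"x":0,"y":0,"z":0,"ax":0,"ay":0,"az":0.5}

```text
clock: 32.45
tcp_pos: [0.6059, 0.0564, 0.1011]
ee_rot: [-0.028, 3.138, -0.0]
wrist_force: [-0.3, 0.5, 10.5]
width: 0.166
grasp_force: 81.0
```

Call:
move_arm:
  commands:
    - {"hand":8,"x":0,"y":0,"z":0,"ax":0,"ay":0,"az":0.25}
    - {"hand":8,"x":0,"y":0,"z":0,"ax":0,"ay":0,"az":0.5}
    - {"hand":8,"x":0,"y":0,"z":0,"ax":0,"ay":0,"az":0.5}

```text
clock: 32.83
tcp_pos: [0.6059, 0.0563, 0.1011]
ee_rot: [0.109, 3.137, -0.0]
wrist_force: [-0.4, -0.5, 11.5]
width: 0.166
grasp_force: 81.0
```

Call:
move_arm:
  commands:
    - {"hand":8,"x":0,"y":0,"z":0,"ax":0,"ay":0,"az":0.25}
    - {"hand":8,"x":0,"y":0,"z":0,"ax":0,"ay":0,"az":0.5}
    - {"hand":8,"x":0,"y":0,"z":0,"ax":0,"ay":0,"az":0.5}

```text
clock: 33.2
tcp_pos: [0.6059, 0.0563, 0.1011]
ee_rot: [0.247, 3.129, 0.0]
wrist_force: [0.6, 1.8, 11.8]
width: 0.169
grasp_force: 81.8
```

Call:
move_arm:
  commands:
    - {"hand":8,"x":0,"y":0,"z":0,"ax":0,"ay":0,"az":0.25}
    - {"hand":8,"x":0,"y":0,"z":0,"ax":0,"ay":0,"az":0.5}
    - {"hand":8,"x":0,"y":0,"z":0,"ax":0,"ay":0,"az":0.5}

```text
clock: 33.58
tcp_pos: [0.6059, 0.0562, 0.1011]
ee_rot: [0.382, 3.115, 0.0]
wrist_force: [0.5, 0.2, 11.4]
width: 0.17
grasp_force: 81.1
```

Call:
move_arm:
  commands:
    - {"hand":8,"x":0,"y":0,"z":0,"ax":0,"ay":0,"az":0.25}
    - {"hand":8,"x":0,"y":0,"z":0,"ax":0,"ay":0,"az":0.5}
    - {"hand":8,"x":0,"y":0,"z":0,"ax":0,"ay":0,"az":0.5}

```text
clock: 33.95
tcp_pos: [0.6059, 0.0563, 0.1011]
ee_rot: [0.517, 3.096, 0.0]
wrist_force: [0.3, -0.2, 11.7]
width: 0.171
grasp_force: 81.1
```

Call:
move_arm:
  commands:
    - {"hand":8,"x":0,"y":0,"z":0,"ax":0,"ay":0,"az":0.25}
    - {"hand":8,"x":0,"y":0,"z":0,"ax":0,"ay":0,"az":0.5}
    - {"hand":8,"x":0,"y":0,"z":0,"ax":0,"ay":0,"az":0.5}

```text
clock: 34.33
tcp_pos: [0.6047, 0.056, 0.0998]
ee_rot: [0.652, 3.073, -0.001]
wrist_force: [-1.4, -2.7, -0.0]
width: 0.168
grasp_force: 79.9
```

Call:
move_arm:
  commands:
    - {"hand":8,"x":0,"y":0,"z":0,"ax":0,"ay":0,"az":0.25}
    - {"hand":8,"x":0,"y":0,"z":0,"ax":0,"ay":0,"az":0.5}
    - {"hand":8,"x":0,"y":0,"z":0,"ax":0,"ay":0,"az":0.5}

```text
clock: 34.7
tcp_pos: [0.6045, 0.0564, 0.0994]
ee_rot: [-0.783, -3.042, 0.0]
wrist_force: [0.9, -0.3, -3.3]
width: 0.169
grasp_force: 78.9
```

Call:
move_arm:
  commands:
    - {"hand":8,"x":0,"y":0,"z":0,"ax":0,"ay":0,"az":0.25}
    - {"hand":8,"x":0,"y":0,"z":0,"ax":0,"ay":0,"az":0.5}
    - {"hand":8,"x":0,"y":0,"z":0,"ax":0,"ay":0,"az":0.5}

```text
clock: 35.08
tcp_pos: [0.6047, 0.0562, 0.1001]
ee_rot: [0.913, 3.006, -0.001]
wrist_force: [-1.9, -1.6, 7.1]
width: 0.168
grasp_force: 80.9
```

Call:
move_arm:
  commands:
    - {"hand":8,"x":0,"y":0,"z":0,"ax":0,"ay":0,"az":0.25}
    - {"hand":8,"x":0,"y":0,"z":0,"ax":0,"ay":0,"az":0.5}
    - {"hand":8,"x":0,"y":0,"z":0,"ax":0,"ay":0,"az":0.5}

```text
clock: 35.45
tcp_pos: [0.6057, 0.0563, 0.1011]
ee_rot: [1.044, 2.96, 0.001]
wrist_force: [-1.3, -0.7, 11.7]
width: 0.166
grasp_force: 81.1
```

Call:
move_arm:
  commands:
    - {"hand":8,"x":0,"y":0,"z":0,"ax":0,"ay":0,"az":0.25}
    - {"hand":8,"x":0,"y":0,"z":0,"ax":0,"ay":0,"az":0.5}
    - {"hand":8,"x":0,"y":0,"z":0,"ax":0,"ay":0,"az":0.5}

```text
clock: 35.83
tcp_pos: [0.6058, 0.0563, 0.1011]
ee_rot: [1.172, 2.912, 0.002]
wrist_force: [0.2, 0.2, 11.9]
width: 0.166
grasp_force: 81.1
```

The dip is centred near 45° of turn. I'll go back 15.3° and lower.

Call:
move_arm:
  commands:
    - {"hand":8,"x":0,"y":0,"z":-0.04,"ax":0,"ay":0,"az":-0.5}
    - {"hand":8,"x":0,"y":0,"z":-0.04,"ax":0,"ay":0,"az":-1}
    - {"hand":8,"x":0,"y":0,"z":-0.04,"ax":0,"ay":0,"az":-1.53}
    - {"hand":8,"x":0,"y":0,"z":-0.04,"ax":0,"ay":0,"az":-1.53}
    - {"hand":8,"x":0,"y":0,"z":0.02,"ax":0,"ay":0,"az":-1.53}
    - {"hand":8,"x":0,"y":0,"z":0.06,"ax":0,"ay":0,"az":-1.53}

```text
clock: 36.58
tcp_pos: [0.6047, 0.0563, 0.0981]
ee_rot: [-0.779, -3.043, -0.0]
wrist_force: [0.4, 0.4, -4.3]
width: 0.169
grasp_force: 78.9
```

Call:
move_arm:
  commands:
    - {"hand":8,"x":0,"y":0,"z":0.06,"ax":0,"ay":0,"az":0}
    - {"hand":8,"x":0,"y":0,"z":0.1,"ax":0,"ay":0,"az":0}
    - {"hand":8,"x":0,"y":0,"z":0.1,"ax":0,"ay":0,"az":0}

```text
clock: 36.95
tcp_pos: [0.6047, 0.0563, 0.0957]
ee_rot: [-0.777, -3.044, 0.0]
wrist_force: [0.3, 0.5, -2.9]
width: 0.167
grasp_force: 78.9
```

Free descent. Home is expected at about 0.093.

Call:
move_arm:
  commands:
    - {"hand":8,"x":0,"y":0,"z":0.04,"ax":0,"ay":0,"az":0}
    - {"hand":8,"x":0,"y":0,"z":0.07,"ax":0,"ay":0,"az":0}
    - {"hand":8,"x":0,"y":0,"z":0.07,"ax":0,"ay":0,"az":0}

```text
clock: 37.33
tcp_pos: [0.6047, 0.0563, 0.094]
ee_rot: [-0.777, -3.044, 0.0]
wrist_force: [-0.4, -0.4, -3.3]
width: 0.171
grasp_force: 78.9
```

Call:
move_arm:
  commands:
    - {"hand":8,"x":0,"y":0,"z":0.04,"ax":0,"ay":0,"az":0}
    - {"hand":8,"x":0,"y":0,"z":0.07,"ax":0,"ay":0,"az":0}
    - {"hand":8,"x":0,"y":0,"z":0.07,"ax":0,"ay":0,"az":0}

```text
clock: 37.7
tcp_pos: [0.6048, 0.0563, 0.0935]
ee_rot: [0.777, 3.043, 0.0]
wrist_force: [-6.1, 0.5, 13.5]
width: 0.169
grasp_force: 81.4
```

Home contact at 0.0935 matches. Release and retreat to the left for a clear view.

Call:
move_arm:
  commands:
    - {"hand":40,"x":0,"y":0,"z":-0.07,"ax":0,"ay":0,"az":0}
    - {"hand":40,"x":0,"y":0,"z":-0.07,"ax":0,"ay":0,"az":0}
    - {"hand":40,"x":0,"y":0,"z":-0.07,"ax":0,"ay":0,"az":0}
    - {"hand":40,"x":0,"y":0,"z":-0.5,"ax":0,"ay":0,"az":0}
    - {"hand":40,"x":0,"y":0,"z":-2,"ax":0,"ay":0,"az":0}
    - {"hand":40,"x":0,"y":0,"z":-4,"ax":0,"ay":0,"az":0}
    - {"hand":40,"x":0,"y":0,"z":-4,"ax":0,"ay":0,"az":0}

```text
clock: 38.58
tcp_pos: [0.6064, 0.0563, 0.1965]
ee_rot: [0.776, 3.038, 0.002]
wrist_force: [-0.8, 0.7, 0.4]
width: 0.466
grasp_force: 0.0
```

Call:
move_arm:
  commands:
    - {"hand":40,"x":11.1,"y":7.6,"z":-1,"ax":0,"ay":0,"az":0}
    - {"hand":40,"x":11.1,"y":7.6,"z":-1,"ax":0,"ay":0,"az":0}
    - {"hand":40,"x":11.1,"y":7.6,"z":-1,"ax":0,"ay":0,"az":0}
    - {"hand":40,"x":11.1,"y":7.6,"z":-1,"ax":0,"ay":0,"az":0}
    - {"hand":40,"x":11.1,"y":7.6,"z":-1,"ax":0,"ay":0,"az":0}
    - {"hand":40,"x":11.1,"y":7.6,"z":-1,"ax":0,"ay":0,"az":0}
    - {"hand":40,"x":11.1,"y":7.6,"z":-1,"ax":0,"ay":0,"az":0}
    - {"hand":40,"x":11.1,"y":7.6,"z":-1,"ax":0,"ay":0,"az":0}

```text
clock: 39.58
tcp_pos: [0.4525, 0.3555, 0.217]
ee_rot: [-0.778, -3.044, 0.001]
wrist_force: [-0.5, -0.0, 0.3]
width: 0.468
grasp_force: 0.0
```

```bash
python3 - <<'E'
from plan import *
from meas import *
state()
s=snap('top'); P=cloud(s)
m=(np.hypot(P[...,0]-.6037,P[...,1]-.056)<.086)&(np.hypot(P[...,0]-.6037,P[...,1]-.056)>.045)&(P[...,2]>.06)&(P[...,2]<.11); A=P[m]
k=np.linalg.lstsq(np.c_[A[:,:2]-[.6037,.056],np.ones(len(A))],A[:,2],rcond=None)[0]; print('lid plane',k.round(4),len(A))
print([o for o in comps(s,box=(.2,.8,-.45,.25)) if 60<o[1]<420])
s2=snap('side'); b=s2['img'][130:330,180:420,::-1]; a=s['img'][100:290,180:430,::-1]
cv2.imwrite('pics/f1.png',np.hstack([cv2.resize(a,(395,300)),cv2.resize(b,(395,300))]))
E
```

```text
t 39.58 tcp [0.4525 0.3555 0.217 ] yaw(x axis) 151.3 tilt 0.03 j [ 0.52  0.36  0.05  1.27 -0.    1.02] F [-0.5 -0.   0.3] w 40.0 g 0.0
lid plane [0.0009 0.0024 0.0866] 2356
[(array([351., 117.]), np.int32(199), array([0.059, 0.098]), [array([ 699. , -243.7]), array([32.7, 27.6]), np.float64(68.1)]), (array([371., 204.]), np.int32(361), array([0.049, 0.053]), [array([ 457.4, -275.6]), array([51.1, 52.3]), np.float64(68.5)]), (array([245., 244.]), np.int32(375), array([0.02 , 0.024]), [array([376.4,  63.5]), array([79. , 32.7]), np.float64(80.4)])]
```

View pics/f1.png

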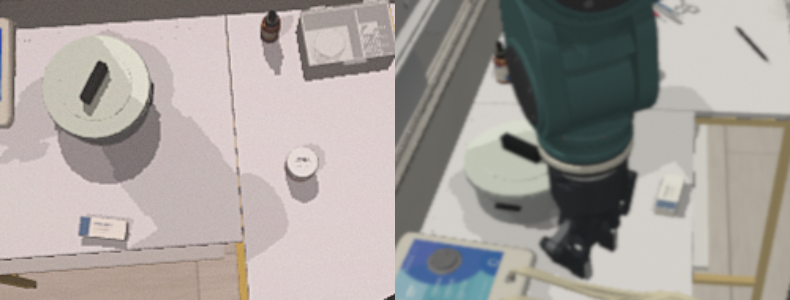

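The lid sits level with its top at 0.0866 m, which is fully home (riding on the lugs it would be about 0.094). The carton and jar haven't moved, and there is no rod left on the table. Handing in.

```bash
python3 -c "
from plant import ctrl
print(ctrl.close_job())"
```

```text
the job is handed in; nothing more can be done
None
```

I laid all three rods in the drum, set the plate level on the ledge and turned the lid until it dropped fully home; the carton and jar were not moved. I handed the job in at about 40 s, and no verdict came back.

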